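# Mount a tube between bench centres and clamp the tailstock with the T-key

### The job

Set the bright steel tube up for its run-out check: lay it gently in the two vee rests of the green bench centres and let go, then slide the tailstock up until both cone centres are fully home in the tube's ends. Stand the T-key fully home in the square socket of the clamp barrel on the tailstock and let go of it; then, with a fresh hold on the key, tighten the clamp clockwise to its stop and leave the key standing in the socket. Leave everything else on the bench where it is.

Things in the scene. Friction and masses are not known exactly. Their poses are not given: they have to be found in the camera images.
- tube: Bright round steel tube, 150 mm long, 30 mm outside, 20 mm bore open at both ends, about 0.45 kg, lying on the bench. Origin at its middle on its axis (15 mm above the bench as it lies); x axis along the tube; either end may go either way. The dark solid bars are not it.
- bed: Green bench centres, fixed to the bench: bed 450 mm long (its y), 90 mm wide, ways 40 mm high. Origin on the bench under its middle, z up. The axis of the two cone centres runs along y at x = 0, z = 100 mm. Headstock, fixed, at y = +130 to +205 mm, 130 mm high. At the -y end the tailstock slides.
- rest (a point): Where the tube's middle goes when laid in the two vee rests, at bed (0, 3, 98.5) mm, axes as the bed's (tube along y, free to +-8 mm along it). Rests 12 mm thick at bed y = +55 and -35 mm, upward 90 degree vees 45 mm across, tops level with the axis; 78 mm free between them for fingers. The tube lies 1.5 mm below the centres' axis; the closing cones lift it.
- head_point (a point): Tip of the fixed cone centre on the headstock, at bed (0, 93.5, 100) mm, axes as the bed's. The cone points to -y, 60 degrees included, 8 mm across at the tip, 34 mm across 22.5 mm behind it. Fully home, a cone's tip stands 10.4 mm inside the tube's end.
- tail_point (a point): Tip of the like cone on the sliding tailstock, at bed (0, -95.7 + slide, 100) mm, pointing to +y; axes as the bed's. Tailstock casting: from 36.5 to 111.5 mm behind this point, 60 mm wide (saddle 96 mm), flat rear face and top up to 128 mm above the bench.
- tailstock (a joint): Slide of the tailstock in m: 0 fully back, growing towards the headstock (bed +y); starts at 0 to 0.012, about 0.061 with the tube home between both centres, where it stops firmly. Moving it takes about 7 N, pushing home 12 to 20 N in all; it stays where left. Push its rear face or draw it by gripping the clamp barrel.
- socket (a point): Centre of the mouth of the square socket in the clamp barrel, upright on the tailstock 76.5 mm behind tail_point, rim 165 mm above the bench; z up, x and y along the square's sides, turning with the barrel. Barrel: ribbed dark cylinder 40 mm across, 35 mm tall; brass insert, socket 16 mm square, 30 mm deep.
- clamp (a joint): Turn of the clamp barrel in rad, growing clockwise seen from above; starts loose at 0 to 0.2 (at 0 its x and y are the bed's), tight at its stop, 1.45. It takes about 0.22 N m and stays where left.
- key: Chromed T-key, 0.3 kg, lying flat. Origin on the shank's axis at the collar's underside (13 mm above the bench), x along the shank to the tip, y along the crossbar. Towards +x: 14 mm square end, 18 mm straight, then 8 mm tapering to 8 mm. Towards -x: collar 26 mm across, 8 mm long, then shank 16 mm across. Home: origin at socket's point, x down, collar on the rim; 0.17 rad play each way.
- crossbar (a point): Middle of the key's crossbar, 80 mm from the key's origin to -x; axes as the key's. Bar 16 mm across along y, red balls 26 mm across centred 42 mm either side. Shank and bar meet in a T, nothing stands beyond. With the key home it is 80 mm above the rim (245 mm above the bench) and is gripped over its middle from above.
- bar0: Bystander: dark solid round bar, 22 mm across, 150 mm long, lying on the bench.
- bar1: Bystander: another such bar.
- bar2: Bystander: another such bar.
- wire_brush: Bystander: wire brush with a pink handle, 200 mm long, beyond the bench centres.
- angle_lug: Bystander: rusty angle bracket, 60 x 50 mm, 50 mm high.
- flat_lug: Bystander: dark flat steel plate, 70 x 50 x 10 mm.
- marking_spray: Bystander: yellow spray can, 64 mm across, 170 mm high.
Things that resemble listed ones, but are neither listed nor needed, are in the scene too. Of the things that look like the key, take the one that is farthest to the robot's left at the start.

How it is judged:
By the outcome, as a careful person would: the job done as asked, in the order asked, and still so for the second after the job is handed in, with the robot touching nothing.
It also fails if it takes over 72 s, if anything falls off the work surface, if the arm or the gripper's body presses on something with over 40 N, if the wrist force passes 120 N, or if a joint passes its speed limit or range.

### The arm

A 6-joint arm with a two-finger parallel gripper is mounted at the origin on the work surface. World frame = base frame: x ahead of the robot, y to its left, z up, the work surface at z = 0. Lengths are in mm, angles in rad, forces in N, time in s.
With the tool pointing down it reaches from about 375 to 975 mm from the base axis. Payload 3.8 kg.
Tool frame: the origin (TCP) lies between the finger pads; the fingertips stand 14 mm ahead of it and the grasp point (between the pads) lies 5 mm behind it (tcp_to_tips is the distance from the TCP to the fingertips, in mm); z points along the fingers, y is the line along which they close (so a half turn about z gives the same grasp; the last joint's range is limited). The gripper opens to 88 mm and grips with 3 to 60 N. Pads are 18 mm wide; open, the fingers measure 123 mm over their backs; the gripper's body (75 mm by 187 mm) begins 45 mm behind the grasp point.
Start: joints at [1.135, 0.264, 1.604, -0, 1.274, -0.037], TCP at [262.108, 622.027, 252.706] pointing down, gripper open.
Joint ranges: [-2.63, 2.63], [-0.94, 2.18], [0.31, 2.57], [-1.31, 4.45], [0, 2.66], [-2.55, 2.55]. Speed limits (rad/s): [2.57, 2.57, 3.14, 3.14, 3.14, 3.14].

### API

Orientations are given as a unit quaternion [x, y, z, w].
In Python, from plant import sense, snapshot, finish_job, regions_of, tcp_to_tips gives the robot as it stands.
- The arm moves only by the tool send_rows, never from a script. Its argument "motion" is a list of rows, each an object with "delta_pos": the shift along the tool's x, y, z each as a share of 20 cm, from -1 to 1, a list of three; "rot": the turn, a rotation vector about the tool's x, y, z each as a share of 45 degrees, from -1 to 1, a list of three; "jaw": the opening, from 0 (shut) to 1 (fully open). A call has 1 to 20 rows; each row is the pose to reach, as a shift and turn from the pose commanded when the call began, along the tool's axes at that moment; what a row does not reach only later rows make up. A row lasts 1/10 s, in which the tool goes at most 50 mm and 8.59 degrees, less where a joint would pass 70% of its speed; a pose out of reach is approached as far as the arm can. A call with a number of a shift or a turn outside -1 to 1 is refused whole. A call with a gripper value outside its range is refused whole. The fingers move at their own pace and stop on an object; "force" is the grip in N (left out, the last holds). Time passes only in rows, so rows that repeat a pose let the fingers close. It gives the time, the measured TCP pose, the force, the opening and the grip force at its end, in the units of the state.
- sense(): the state, without advancing time (a new reading comes with each control period).
- snapshot(name): name is "scene" or "top" or "wrist"; returns a dict with "color" (480x640x3 uint8, red, green, blue), "mtx" (3x3 intrinsics, pixels), "pose" (4x4, takes a point from camera to world coordinates); the wrist camera has in their place "tool_from_camera" (4x4, takes a point from camera to tool coordinates, whose origin is the TCP and whose axes are the flange's). Camera axes: x right, y up, looking along -z (the intrinsics and any distortion apply to the point x, -y, -z); pixel columns grow to the right and rows downward; lengths in mm; the calibration is good to about 2 mm. The wrist camera is an equidistant fisheye: a pixel r from the principal point sees the ray r / f radians off the axis. A picture is of the moment at which its call begins: read the wrist's pose just before it. There is no depth.
- finish_job(): hands the job in; it is judged then, once.
Trained networks look in a picture, given as the dict that the camera call returned (one of the last four; its "shot" number tells which), for a name from the list of things; names that differ only in an ending like _2 or _b are one class to them, and where a whole thing is asked for, a point or a joint stands for the part that bears it (a point fixed in the world has none). Each returns a list of dicts, best first, with "p" (0 to 1); they miss things now and then, are a little off and sometimes report something else, mostly with a low value. They report only what shows in the picture. A call takes as long as a camera call. They do not tell look-alikes from the thing itself.
- regions_of(thing, picture): "mask" (480x640 bool, what is visible of it) and "centre" ([column, row] in pixels, amid what is visible of it).
The state is a dict: "t": time; "joints": joint angles; "qvel": joint speeds; "joint_torque": joint torques, N m; "ee_pos": TCP position; "eef_rot": TCP orientation; "wrist_force": force on the tool from outside, world axes, zero at the start; "torque": the same for the moment, N m; "finger_gap": finger opening in mm; "finger_force": force on a finger pad.
Only numpy, scipy, OpenCV 4.12 (cv2) and the standard library are available. Lean on these libraries where they do the work, as an engineer would, in place of code of your own. Each camera call takes 0.05 s, during which the arm holds its last target. There are 200 camera calls.

## Working session

There is one attempt and no reset: what is moved stays moved. The work goes in short steps, Python scripts to look and compute and a tool call to move; the robot and the scene stay as the last step left them, time stands still between calls to the robot, and variables do not carry over. Pictures are saved under pics/ and viewed, at most 10 in all, crops included, and the job is handed in when it is done.

Besides the shell and the picture viewer there is one more tool, called after ">>>" in YAML: its name, and indented under it one key for each argument. send_rows: Moves the arm, as the interface text tells. Shift numbers are shares of 20 cm and turn numbers shares of 45 degrees, none past 1 either way. Its arguments: {"type":"object","properties":{"motion":{"type":"array","items":{"type":"object","properties":{"delta_pos":{"type":"array","items":{"type":"number","minimum":-1,"maximum":1}},"rot":{"type":"array","items":{"type":"number","minimum":-1,"maximum":1}},"jaw":{"type":"number"}}}},"force":{"type":"number"}},"required":["motion"]}

```bash
mkdir -p pics; ls; cat > h.py <<'E'
import numpy as np, cv2, json
from scipy.spatial.transform import Rotation as R
from plant import sense, snapshot, finish_job, regions_of, tcp_to_tips
def ray(s,uv,st=None):
    "camera origin and ray dir in world for pixel"
    M=s["mtx"]; u,v=uv
    x=(u-M[0][2])/M[0][0]; y=(v-M[1][2])/M[1][1]
    if "pose" in s:
        T=np.array(s["pose"]); d=np.array([x,-y,-1.])
    else:
        r=np.hypot(x,y); k=np.sin(r)/r if r>1e-9 else 1
        d=np.array([x*k,-y*k,-np.cos(r)])
        W=np.eye(4); W[:3,:3]=R.from_quat(st["eef_rot"]).as_matrix(); W[:3,3]=st["ee_pos"]
        T=W@np.array(s["tool_from_camera"])
    return T[:3,3],T[:3,:3]@d
def onz(s,uv,z,st=None):
    o,d=ray(s,uv,st); return o+d*(z-o[2])/d[2]
def proj(s,P,st=None):
    M=np.array(s["mtx"])
    if "pose" in s: T=np.array(s["pose"])
    else:
        W=np.eye(4); W[:3,:3]=R.from_quat(st["eef_rot"]).as_matrix(); W[:3,3]=st["ee_pos"]
        T=W@np.array(s["tool_from_camera"])
    c=T[:3,:3].T@(np.asarray(P,float)-T[:3,3]); c=np.array([c[0],-c[1],-c[2]])
    if "pose" in s: x,y=c[0]/c[2],c[1]/c[2]
    else:
        r=np.hypot(c[0],c[1]); t=np.arctan2(r,c[2]); x,y=c[0]/r*t,c[1]/r*t
    return np.array([M[0][0]*x+M[0][2],M[1][1]*y+M[1][2]])
def save(n,img): cv2.imwrite(f"pics/{n}.png",img[:,:,::-1])
E
python3 - <<'E'
from h import *
st=sense(); print(st)
for n in ("scene","top","wrist"):
    s=snapshot(n); save(n+"0",s["color"])
    print(n,s["mtx"],s.get("pose",s.get("tool_from_camera")))
    for th in ("tube","bed","key","tailstock","socket"):
        try:
            for r in regions_of(th,s):
                print(th,round(r["p"],2),np.round(r["centre"]),r["mask"].sum())
        except Exception as e: print(th,e)
E
```

```text
pics
{'t': 0.0, 'joints': array([ 1.13508694e+00,  2.64737507e-01,  1.60536417e+00,  1.36804390e-05,
        1.27365806e+00, -3.68996819e-02]), 'qvel': array([ 0.00123609, -0.00166141, -0.00048562,  0.00061424, -0.0015696 ,
       -0.00142504]), 'joint_torque': array([ 3.89725319e-04, -5.02115965e+01, -3.56876922e+01,  7.30796973e-02,
        2.93714530e-02, -1.79872368e-04]), 'ee_pos': array([261.83414695, 621.42692337, 251.40379543]), 'eef_rot': array([ 1.98087864e-01,  9.80183669e-01, -1.05189766e-03, -2.60025775e-04]), 'wrist_force': array([ 0.71064723, -0.17753071, -0.58338051]), 'torque': array([ 0.00227729, -0.0249576 , -0.01387586]), 'finger_force': 0.0, 'finger_gap': 88.20849971900914}
scene [[515.21999763   0.         319.60303116]
 [  0.         515.21999763 235.30744096]
 [  0.           0.           1.        ]] [[ 1.92597960e-01 -8.10159023e-01  5.53668116e-01  1.37586774e+03]
 [ 9.81262388e-01  1.55852154e-01 -1.13288274e-01 -2.46040112e+02]
 [ 5.49114913e-03  5.65112788e-01  8.24995384e-01  1.31405067e+03]
 [ 0.00000000e+00  0.00000000e+00  0.00000000e+00  1.00000000e
[... 507 characters left out ...]
0e+00  0.00000000e+00  0.00000000e+00  1.00000000e+00]]
tube 0.73 [284. 283.] 499
bed 0.57 [266. 216.] 5102
bed 0.47 [288. 285.] 570
key 0.82 [411. 279.] 323
key 0.6 [460. 271.] 467
key 0.39 [270. 214.] 5163
tailstock 0.83 [325. 220.] 1165
tailstock 0.33 [171. 263.] 374
socket 0.51 [328. 208.] 199
wrist [[371.64829954   0.         322.3616218 ]
 [  0.         371.64829954 249.87169747]
 [  0.           0.           1.        ]] [[-9.23036560e-05  9.56991977e-01  2.90114370e-01  7.53662401e+01]
 [ 9.99999834e-01 -7.67111534e-05  5.71207827e-04  3.08735582e-01]
 [ 5.68896316e-04  2.90114375e-01 -9.56991811e-01 -1.31387057e+02]
 [ 0.00000000e+00  0.00000000e+00  0.00000000e+00  1.00000000e+00]]
```

```bash
python3 - <<'E'
import cv2
a=cv2.imread("pics/top0.png"); cv2.imwrite("pics/top0z.png",cv2.resize(a[120:360,140:540],None,fx=2,fy=2,interpolation=cv2.INTER_CUBIC))
a=cv2.imread("pics/scene0.png"); cv2.imwrite("pics/scene0z.png",cv2.resize(a[130:430,110:510],None,fx=2,fy=2,interpolation=cv2.INTER_CUBIC))
E
```

```text
(no output)
```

View pics/top0z.png

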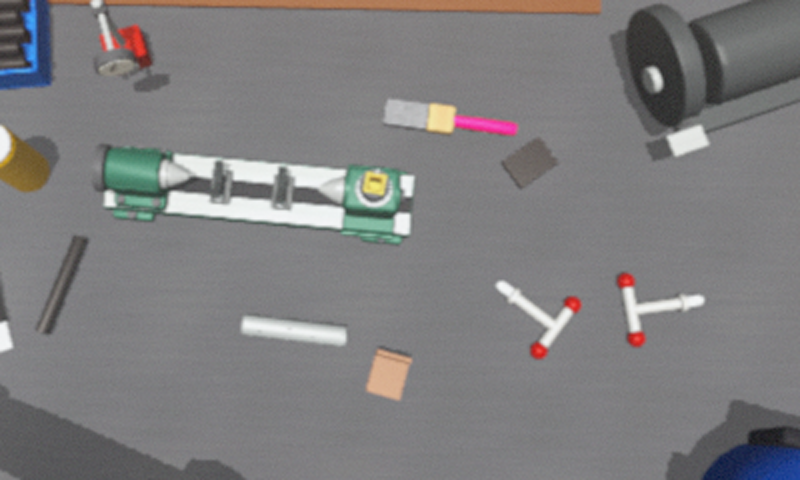

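View pics/scene0z.png

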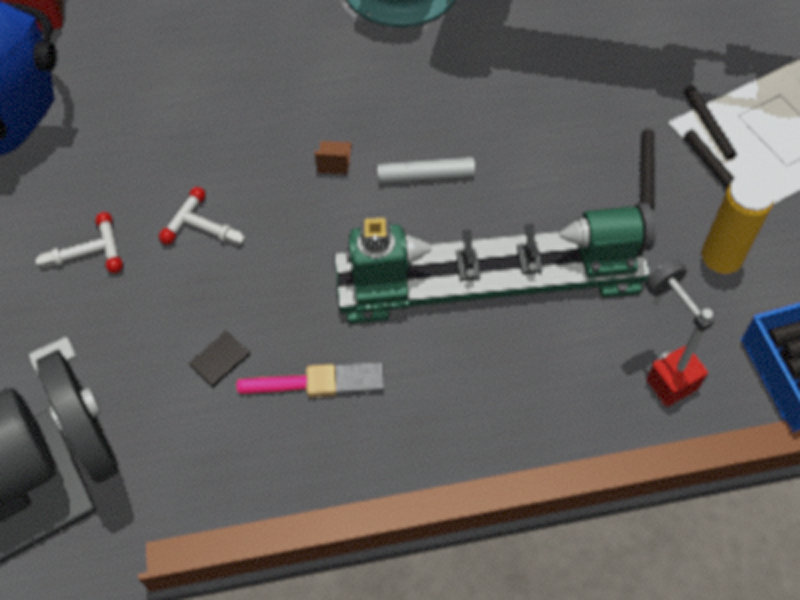

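The top view shows the tube at zoom (294,331) and the bed running almost along world y, with its headstock at (135,170) and the socket at (375,184). The two T-keys are at (540,320) and (660,305). The one nearer the bed, at (540,320), is farther to the robot's left, so I take that one. The scene view agrees.

```bash
cat > m1.py <<'E'
from h import *
t=snapshot("top"); s=snapshot("scene")
Z=lambda u,v:(140+u/2,120+v/2)
S=lambda u,v:(110+u/2,130+v/2)
for n,p,z,q in [("headtip",(190,173),100,(560,232)),("tailtip",(322,186),100,(430,248)),("restL",(221,182),90,None),("restR",(283,187),90,None),("socket",(375,184),165,(376,227)),
  ("keytip",(500,286),13,(240,238)),("ball1",(572,303),13,(197,193)),("ball2",(539,351),13,(167,236)),("tubeL",(243,325),15,(473,167)),("tubeR",(346,335),15,(379,173)),("otherball",(625,281),13,None)]:
    print(n,np.round(onz(t,Z(*p),z),1),np.round(onz(s,S(*q),z),1) if q else "")
for name,sh in (("top",t),("scene",s)):
    for th,z in (("tube",17),("key",14)):
        for r in regions_of(th,sh):
            v,u=np.nonzero(r["mask"]); P=np.array([onz(sh,(a,b),z)[:2] for a,b in zip(u,v)])
            c,w,a=cv2.minAreaRect(P.astype(np.float32)); 
            ev=np.linalg.eigh(np.cov(P.T))[1][:,1]
            print(name,th,round(r["p"],2),np.round(c,1),np.round(w,1),round(a,1),"mean",P.mean(0).round(1),"pca",np.round(np.degrees(np.arctan2(ev[1],ev[0])),1))
E
python3 m1.py
```

```text
headtip [644.4 106.  100. ] [634.4 108.5 100. ]
tailtip [629.5 -79.4 100. ] [625.9 -76.7 100. ]
restL [634.6  63.4  90. ] 
restR [629.1 -24.2  90. ] 
socket [ 619.8 -151.3  165. ] [ 619.9 -150.1  165. ]
keytip [ 503.3 -342.2   13. ] [ 500.8 -341.2   13. ]
ball1 [ 480.4 -447.5   13. ] [ 405.4 -398.4   13. ]
ball2 [ 409.5 -398.3   13. ] [ 476.5 -448.4   13. ]
tubeL [438.5  33.1  15. ] [438.4  31.5  15. ]
tubeR [ 427.  -117.3   15. ] [ 422.1 -115.8   15. ]
otherball [ 514.3 -526.    13. ] 
top tube 0.83 [434.8 -41.5] [151.4  32.3] 84.8 mean [434.1 -42.6] pca 85.2
top tube 0.63 [635.9  27.6] [483.2 112. ] 86.2 mean [637.5  22.9] pca 85.6
top key 0.59 [ 493.6 -562.4] [ 99.6 128.5] 33.4 mean [ 478.8 -560. ] pca 97.1
scene tube 0.68 [431.1 -42.1] [146.8  36.9] 84.6 mean [431.7 -39.6] pca 85.2
scene key 0.78 [ 473.1 -408.1] [131.6  99.2] 28.5 mean [ 460.8 -402.1] pca 54.6
scene key 0.77 [ 461.5 -568.5] [123.9  97.9] 75.2 mean [ 475.4 -566.5] pca 99.0
scene key 0.57 [ 587.7 -147.3] [120.  162.5] 58.8 mean [ 584.7 -141.4] pca 167.7
```

```bash
cat >> h.py <<'E'
def Rtool(yaw_y, tilt=None):
    "tool down, tool y heading yaw_y deg"
    a=np.radians(yaw_y); y=np.array([np.cos(a),np.sin(a),0]); z=np.array([0,0,-1.]); x=np.cross(y,z)
    return np.c_[x,y,z]
def to(pos,Rt=None,cmd=None):
    st=sense(); R0=R.from_quat(st["eef_rot"]).as_matrix() if cmd is None else cmd[1]
    p0=st["ee_pos"] if cmd is None else cmd[0]
    d=R0.T@(np.array(pos,float)-p0)/200
    r=np.zeros(3) if Rt is None else R.from_matrix(R0.T@Rt).as_rotvec()/np.radians(45)
    print("t",round(st["t"],2),"p0",np.round(p0,1),"dpos",np.round(d,4),"rot",np.round(r,4),"rows",round(max(np.linalg.norm(d)*4,np.linalg.norm(r)*45/8.59),1))
E
python3 -c "
from h import *
to([433,-42,150],Rtool(-4.8))"
```

```text
t 1.2 p0 [262.1 622.  252.7] dpos [-2.0768 -2.7277  0.5135] rot [-1.0000e-04  0.0000e+00  1.5988e+00] rows 13.9
```

>>> send_rows:
  motion:
    - {"delta_pos":[-0.7,-1,0],"rot":[0,0,0.6],"jaw":1}
    - {"delta_pos":[-0.7,-1,0],"rot":[0,0,0.6],"jaw":1}
    - {"delta_pos":[-0.7,-1,0],"rot":[0,0,0.6],"jaw":1}
    - {"delta_pos":[-0.7,-1,0],"rot":[0,0,0.6],"jaw":1}
    - {"delta_pos":[-0.7,-1,0],"rot":[0,0,0.6],"jaw":1}

```text
t: 1.7
ee_pos: [313.5, 381.2, 252.7]
eef_rot: [0.422, 0.907, 0.0, 0.0]
wrist_force: [0.4, -0.2, 0.3]
finger_gap: 88.2
finger_force: 0.0
```

```bash
python3 -c "
from h import *
to([433,-42,150],Rtool(-4.8))"
```

```text
t 1.7 p0 [313.5 381.2 252.7] dpos [-2.0028 -0.9073  0.5142] rot [5.000e-04 3.000e-04 9.985e-01] rows 9.0
```

>>> send_rows:
  motion:
    - {"delta_pos":[-1,-0.45,0.25],"rot":[0,0,0.8],"jaw":1}
    - {"delta_pos":[-1,-0.45,0.25],"rot":[0,0,0.8],"jaw":1}
    - {"delta_pos":[-1,-0.45,0.25],"rot":[0,0,0.8],"jaw":1}
    - {"delta_pos":[-1,-0.45,0.25],"rot":[0,0,0.8],"jaw":1}
    - {"delta_pos":[-1,-0.45,0.25],"rot":[0,0,0.8],"jaw":1}

```text
t: 2.2
ee_pos: [373.4, 169.4, 202.0]
eef_rot: [0.683, 0.73, -0.001, 0.0]
wrist_force: [-1.7, -0.7, 0.1]
finger_gap: 88.0
finger_force: 0.0
```

```bash
python3 -c "
from h import *
to([433,-42,150],Rtool(-4.8))"
```

```text
t 2.2 p0 [373.4 169.4 202. ] dpos [-1.074   0.2271  0.2609] rot [-0.0003  0.0015  0.1914] rows 4.5
```

>>> send_rows:
  motion:
    - {"delta_pos":[-1,0.22,0.26],"rot":[0,0,0.19],"jaw":1}
    - {"delta_pos":[-1,0.22,0.26],"rot":[0,0,0.19],"jaw":1}
    - {"delta_pos":[-1,0.22,0.26],"rot":[0,0,0.19],"jaw":1}
    - {"delta_pos":[-1,0.22,0.26],"rot":[0,0,0.19],"jaw":1}
    - {"delta_pos":[-1,0.22,0.26],"rot":[0,0,0.19],"jaw":1}
    - {"delta_pos":[-1,0.22,0.26],"rot":[0,0,0.19],"jaw":1}

```text
t: 2.8
ee_pos: [431.9, -25.2, 150.4]
eef_rot: [0.735, 0.678, -0.0, -0.0]
wrist_force: [0.2, -0.0, 0.5]
finger_gap: 88.2
finger_force: 0.0
```

```bash
python3 - <<'E'
from h import *
to([433,-42,150],Rtool(-4.8))
st=sense(); s=snapshot("wrist"); print(st["ee_pos"],st["joints"].round(3))
im=s["color"].copy()
for r in regions_of("tube",s):
    m=r["mask"].astype(np.uint8); v,u=np.nonzero(m); print(r["p"],m.sum(),u.min(),u.max(),v.min(),v.max())
    P=np.array([onz(s,(a,b),20,st)[:2] for a,b in zip(u,v)]); c,w,a=cv2.minAreaRect(P.astype(np.float32)); ev=np.linalg.eigh(np.cov(P.T))[1][:,1]
    print(np.round(c,1),np.round(w,1),round(a,1),"mean",P.mean(0).round(1),"pca",np.degrees(np.arctan2(ev[1],ev[0])).round(1))
for y in (-42-75,-42+75):
  for x in(433-15,433+15):
    p=proj(s,[x+(y+42)*.084,y,15],st); cv2.circle(im,tuple(int(k) for k in p),4,(255,0,0),1)
save("w1",im)
E
```

```text
t 2.8 p0 [431.9 -25.2 150.4] dpos [-0.0835  0.0123  0.0017] rot [-0.0014 -0.0003  0.0038] rows 0.3
[431.90632288 -25.15875944 150.35358542] [-0.116 -0.113  2.206  0.     1.049 -0.035]
0.85 7699 303 346 161 355
[431.  -42.3] [156.2  30.5] 84.9 mean [431.5 -34.8] pca 84.7
```

View pics/w1.png

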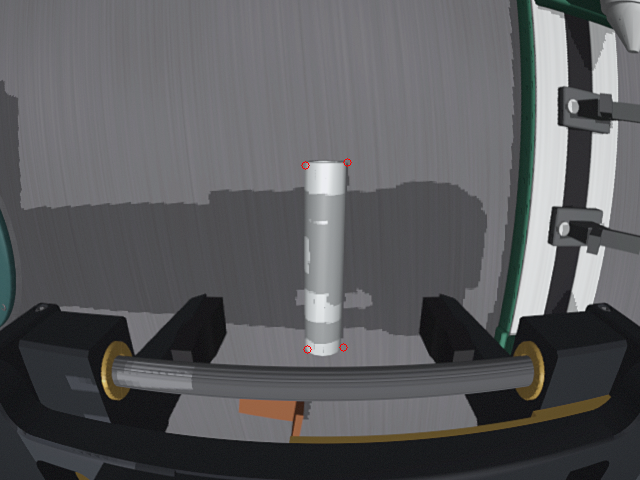

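>>> send_rows:
  motion:
    - {"delta_pos":[-0.084,0.003,0.3],"rot":[0,0,0.01],"jaw":1}
    - {"delta_pos":[-0.084,0.003,0.5],"rot":[0,0,0.01],"jaw":1}
    - {"delta_pos":[-0.084,0.003,0.62],"rot":[0,0,0.01],"jaw":1}
    - {"delta_pos":[-0.084,0.003,0.667],"rot":[0,0,0.01],"jaw":1}
    - {"delta_pos":[-0.084,0.003,0.667],"rot":[0,0,0.01],"jaw":0}
    - {"delta_pos":[-0.084,0.003,0.667],"rot":[0,0,0.01],"jaw":0}
    - {"delta_pos":[-0.084,0.003,0.667],"rot":[0,0,0.01],"jaw":0}
    - {"delta_pos":[-0.084,0.003,0.667],"rot":[0,0,0.01],"jaw":0}
    - {"delta_pos":[-0.084,0.003,0.667],"rot":[0,0,0.01],"jaw":0}
  force: 40

```text
t: 3.8
ee_pos: [432.2, -40.7, 18.3]
eef_rot: [0.736, 0.677, 0.001, 0.001]
wrist_force: [0.0, 0.3, 0.1]
finger_gap: 50.4
finger_force: 0.0
```

>>> send_rows:
  motion:
    - {"delta_pos":[0,0,0],"jaw":0}
    - {"delta_pos":[0,0,0],"jaw":0}
    - {"delta_pos":[0,0,0],"jaw":0}
    - {"delta_pos":[0,0,0],"jaw":0}
    - {"delta_pos":[0,0,-0.2],"jaw":0}
    - {"delta_pos":[0,0,-0.45],"jaw":0}
    - {"delta_pos":[0,0,-0.7],"jaw":0}
    - {"delta_pos":[0.1,0.2,-0.8],"jaw":0}
    - {"delta_pos":[0.2,0.4,-0.8],"jaw":0}
    - {"delta_pos":[0.25,0.6,-0.8],"jaw":0}
    - {"delta_pos":[0.25,0.6,-0.8],"jaw":0}
    - {"delta_pos":[0.25,0.6,-0.8],"jaw":0}
  force: 40

```text
invalid input
```

```bash
python3 - <<'E'
from h import *
st=sense(); s=snapshot("wrist"); print(st["ee_pos"],st["joints"].round(3),st["finger_gap"],st["wrist_force"])
im=s["color"].copy()
def bed(o,psi,p):
    a=np.radians(psi); return np.array([o[0]+np.cos(a)*p[0]-np.sin(a)*p[1],o[1]+np.sin(a)*p[0]+np.cos(a)*p[1],p[2]])
O=(632.2,13.8)
for p in [(0,93.5,100),(-22.5,61,100),(22.5,61,100),(-22.5,49,100),(22.5,49,100),(-22.5,-29,100),(22.5,-29,100),(-45,130,40),(-45,-50,40),(45,130,40)]:
    q=proj(s,bed(O,-4.2,p),st); print(p,q.round()); cv2.circle(im,tuple(int(k) for k in q),4,(255,0,0),1)
save("w2",im)
E
```

```text
[432.16584212 -40.73480551  18.32094283] [-0.151  0.097  2.299  0.     0.744 -0.067] 50.37814204499178 [0.00555269 0.32016    0.07595773]
(0, 93.5, 100) [808.  -1.]
(-22.5, 61, 100) [806.  56.]
(22.5, 61, 100) [830.  88.]
(-22.5, 49, 100) [809.  88.]
(22.5, 49, 100) [831. 114.]
(-22.5, -29, 100) [785. 296.]
(22.5, -29, 100) [809. 287.]
(-45, 130, 40) [649. -84.]
(-45, -50, 40) [653. 294.]
(45, 130, 40) [739. -18.]
```

View pics/w2.png

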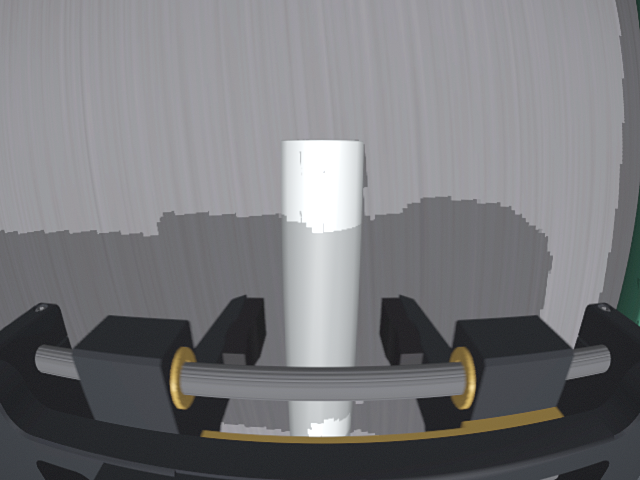

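The fingers are astride the tube (columns 283–363). The move was refused, probably because the rows had no rot, so I resend it with rot.

>>> send_rows:
  motion:
    - {"delta_pos":[0,0,0],"rot":[0,0,0],"jaw":0}
    - {"delta_pos":[0,0,0],"rot":[0,0,0],"jaw":0}
    - {"delta_pos":[0,0,0],"rot":[0,0,0],"jaw":0}
    - {"delta_pos":[0,0,0],"rot":[0,0,0],"jaw":0}
    - {"delta_pos":[0,0,0],"rot":[0,0,0],"jaw":0}
    - {"delta_pos":[0,0,-0.2],"rot":[0,0,0],"jaw":0}
    - {"delta_pos":[0,0,-0.45],"rot":[0,0,0],"jaw":0}
    - {"delta_pos":[0,0,-0.7],"rot":[0,0,0],"jaw":0}
    - {"delta_pos":[0.1,0.2,-0.8],"rot":[0,0,0],"jaw":0}
    - {"delta_pos":[0.2,0.4,-0.8],"rot":[0,0,0],"jaw":0}
    - {"delta_pos":[0.25,0.6,-0.8],"rot":[0,0,0],"jaw":0}
    - {"delta_pos":[0.25,0.6,-0.8],"rot":[0,0,0],"jaw":0}
    - {"delta_pos":[0.25,0.6,-0.8],"rot":[0,0,0],"jaw":0}
  force: 40

```text
t: 5.15
ee_pos: [554.0, -0.7, 175.0]
eef_rot: [0.736, 0.677, -0.002, -0.002]
wrist_force: [-0.6, 0.3, -5.8]
finger_gap: 29.1
finger_force: 40.0
```

```bash
cat >> h.py <<'E'
def bed(o,psi,p):
    a=np.radians(psi); return np.array([o[0]+np.cos(a)*p[0]-np.sin(a)*p[1],o[1]+np.sin(a)*p[0]+np.cos(a)*p[1],p[2]])
E
python3 - <<'E'
from h import *
st=sense(); s=snapshot("wrist"); print(st["t"],st["ee_pos"],st["finger_gap"],st["finger_force"],st["wrist_force"])
im=s["color"].copy()
O=(632.2,13.8)
for p in [(0,93.5,100),(-22.5,61,100),(22.5,61,100),(-22.5,49,100),(22.5,49,100),(-22.5,-29,100),(22.5,-29,100),(-45,130,40),(-45,-50,40),(45,130,40)]:
    q=proj(s,bed(O,-4.2,p),st); print(p,q.round()); cv2.circle(im,tuple(int(k) for k in q),4,(255,0,0),1)
save("w3",im)
E
```

```text
5.15 [554.02477359  -0.6745843  174.99768535] 29.09989215901949 39.98851418495178 [-0.58666736  0.27338247 -5.84235811]
(0, 93.5, 100) [457.  78.]
(-22.5, 61, 100) [420. 131.]
(22.5, 61, 100) [492. 136.]
(-22.5, 49, 100) [419. 153.]
(22.5, 49, 100) [491. 156.]
(-22.5, -29, 100) [413. 283.]
(22.5, -29, 100) [480. 281.]
(-45, 130, 40) [367.  39.]
(-45, -50, 40) [365. 280.]
(45, 130, 40) [484.  49.]
```

View pics/w3.png

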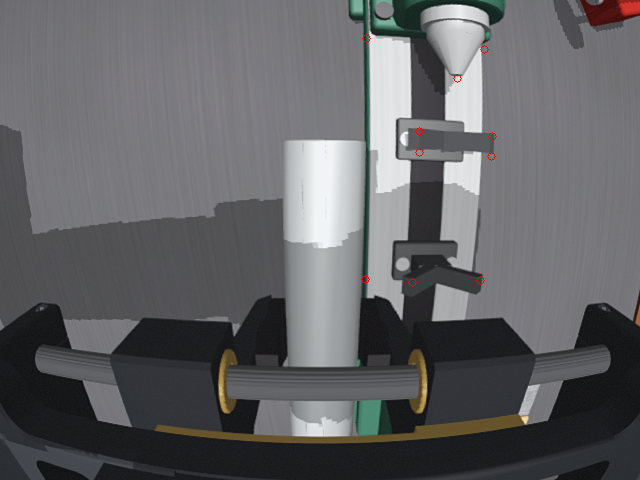

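The predicted cone tip (457,77) and near bed edge (366,39 to 365,280) line up with the picture, so the bed estimate holds. The tube is held straight. Next I move over the rests and lower it.

>>> send_rows:
  motion:
    - {"delta_pos":[0.06,0.19,0.0],"rot":[0,0,-0.0127],"jaw":0}
    - {"delta_pos":[0.125,0.383,0.1],"rot":[0,0,-0.0127],"jaw":0}
    - {"delta_pos":[0.125,0.383,0.225],"rot":[0,0,-0.0127],"jaw":0}
    - {"delta_pos":[0.125,0.383,0.25],"rot":[0,0,-0.0127],"jaw":0}
    - {"delta_pos":[0.125,0.383,0.28],"rot":[0,0,-0.0127],"jaw":0}
    - {"delta_pos":[0.125,0.383,0.31],"rot":[0,0,-0.0127],"jaw":0}
    - {"delta_pos":[0.125,0.383,0.33],"rot":[0,0,-0.0127],"jaw":0}
    - {"delta_pos":[0.125,0.383,0.345],"rot":[0,0,-0.0127],"jaw":0}
    - {"delta_pos":[0.125,0.383,0.35],"rot":[0,0,-0.0127],"jaw":0}
    - {"delta_pos":[0.125,0.383,0.35],"rot":[0,0,-0.0127],"jaw":0}

```text
t: 6.2
ee_pos: [633.6, 17.5, 107.7]
eef_rot: [0.733, 0.68, 0.0, 0.0]
wrist_force: [-0.3, 0.6, -5.5]
finger_gap: 29.3
finger_force: 40.0
```

```bash
python3 - <<'E'
from h import *
st=sense();print(st["ee_pos"],st["wrist_force"],st["torque"])
to([632.5,17.8,102.3],Rtool(-4.2))
E
```

```text
[633.63254002  17.46245063 107.6741627 ] [-0.26313394  0.606278   -5.45692549] [-0.01035523  0.09557069 -0.02527129]
t 6.2 p0 [633.6  17.5 107.7] dpos [ 0.0013 -0.0058  0.0269] rot [ 0.0007 -0.0001 -0.0018] rows 0.1
```

>>> send_rows:
  motion:
    - {"delta_pos":[0.0,-0.004,0.008],"rot":[0,0,0],"jaw":0}
    - {"delta_pos":[0,-0.004,0.014],"rot":[0,0,0],"jaw":0}
    - {"delta_pos":[0,-0.004,0.019],"rot":[0,0,0],"jaw":0}
    - {"delta_pos":[0,-0.004,0.019],"rot":[0,0,0],"jaw":0}

```text
t: 6.6
ee_pos: [632.6, 17.6, 103.3]
eef_rot: [0.733, 0.68, -0.0, -0.0]
wrist_force: [1.1, -1.1, -5.2]
finger_gap: 28.8
finger_force: 40.0
```

>>> send_rows:
  motion:
    - {"delta_pos":[0.0,0,0.004],"rot":[0,0,0],"jaw":0}
    - {"delta_pos":[0,0,0.007],"rot":[0,0,0],"jaw":0}
    - {"delta_pos":[0,0,0.007],"rot":[0,0,0],"jaw":0}

```text
t: 6.9
ee_pos: [632.7, 17.5, 102.0]
eef_rot: [0.733, 0.68, -0.0, -0.0]
wrist_force: [0.4, -0.1, -5.1]
finger_gap: 29.1
finger_force: 40.0
```

>>> send_rows:
  motion:
    - {"delta_pos":[0.0,0,0.003],"rot":[0,0,0],"jaw":0}
    - {"delta_pos":[0,0,0.006],"rot":[0,0,0],"jaw":0}
    - {"delta_pos":[0,0,0.006],"rot":[0,0,0],"jaw":0}

```text
t: 7.2
ee_pos: [632.8, 17.5, 101.2]
eef_rot: [0.733, 0.68, 0.0, 0.0]
wrist_force: [-1.3, -0.2, -3.0]
finger_gap: 29.3
finger_force: 40.0
```

>>> send_rows:
  motion:
    - {"delta_pos":[0.0,0,0.003],"rot":[0,0,0],"jaw":0}
    - {"delta_pos":[0,0,0.003],"rot":[0,0,0],"jaw":0.3}
    - {"delta_pos":[0,0,0.003],"rot":[0,0,0],"jaw":0.5}
    - {"delta_pos":[0,0,0.003],"rot":[0,0,0],"jaw":0.7}
    - {"delta_pos":[0,0,0.003],"rot":[0,0,0],"jaw":0.8}
    - {"delta_pos":[0,0,0.003],"rot":[0,0,0],"jaw":0.8}
    - {"delta_pos":[0,0,-0.2],"rot":[0,0,0],"jaw":0.8}
    - {"delta_pos":[0,0,-0.4],"rot":[0,0,0],"jaw":0.8}
    - {"delta_pos":[-0.1,0,-0.63],"rot":[0,0,0],"jaw":0.8}
    - {"delta_pos":[-0.3,0,-0.63],"rot":[0,0,0],"jaw":0.8}
    - {"delta_pos":[-0.55,0,-0.63],"rot":[0,0,0],"jaw":0.8}
    - {"delta_pos":[-0.65,0,-0.63],"rot":[0,0,0],"jaw":0.8}
    - {"delta_pos":[-0.65,0,-0.63],"rot":[0,0,0],"jaw":0.8}

```text
t: 8.5
ee_pos: [622.9, -115.0, 227.2]
eef_rot: [0.734, 0.679, -0.0, 0.001]
wrist_force: [0.9, -0.2, 0.1]
finger_gap: 70.2
finger_force: 0.0
```

```bash
python3 - <<'E'
from h import *
O=(632.2,13.8)
st=sense(); s=snapshot("wrist"); print(st["t"],st["ee_pos"],st["finger_gap"])
im=s["color"].copy()
for p in [(0,-165,165),(0,-88.5,100),(0,78,98.5),(0,-72,98.5),(-15,-72,98.5),(15,-72,98.5),(-30,-125,128),(30,-125,128)]:
    q=proj(s,bed(O,-4.2,p),st); print(p,q.round()); cv2.circle(im,tuple(int(k) for k in q),4,(255,0,0),1)
save("w4",im)
for r in regions_of("tube",s):
    m=r["mask"]; v,u=np.nonzero(m); print(r["p"],u.min(),u.max(),v.min(),v.max())
    P=np.array([onz(s,(a,b),104,st)[:2] for a,b in zip(u,v)]); c,w,a=cv2.minAreaRect(P.astype(np.float32)); print(np.round(c,1),np.round(w,1),a)
for r in regions_of("socket",s): print("sock",r["p"],r["centre"],r["mask"].sum())
to(bed(O,-4.2,(0,-165,225)),Rtool(-4.2))
E
```

```text
8.5 [ 622.86469402 -115.03450192  227.16718744] 70.23806564897278
(0, -165, 165) [323. 334.]
(0, -88.5, 100) [322. 190.]
(0, 78, 98.5) [321. -34.]
(0, -72, 98.5) [322. 166.]
(-15, -72, 98.5) [301. 166.]
(15, -72, 98.5) [344. 166.]
(-30, -125, 128) [277. 252.]
(30, -125, 128) [369. 251.]
0.77 299 344 0 165
[631.3   2. ] [118.1  30.1] 85.21147918701172
sock 0.8 [320.9, 318.0] 4086
t 8.65 p0 [ 623.1 -111.4  226.7] dpos [-1.971e-01 -1.000e-04  8.600e-03] rot [-0.0002 -0.0009 -0.002 ] rows 0.8
```

View pics/w4.png

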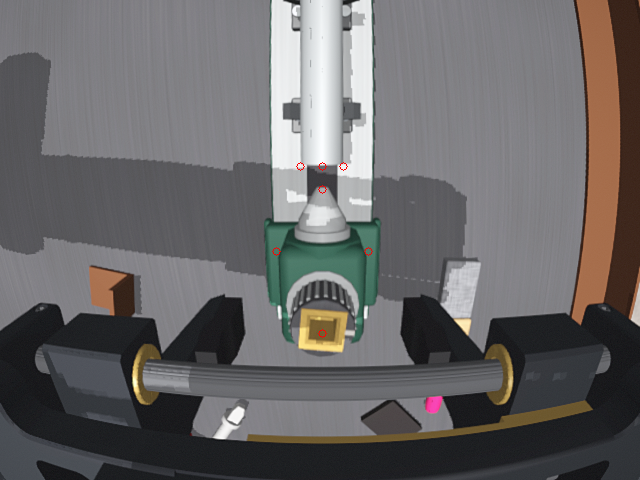

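The tube lies true in both vees, with its near end at row 166. The tail cone tip is at (322,190) and the socket at (324,331), both where I predicted. Next I grip the barrel.

>>> send_rows:
  motion:
    - {"delta_pos":[-0.19,0,0.0],"rot":[0,0,0],"jaw":0.8}
    - {"delta_pos":[-0.19,0,0.1],"rot":[0,0,0],"jaw":0.8}
    - {"delta_pos":[-0.19,0,0.25],"rot":[0,0,0],"jaw":0.8}
    - {"delta_pos":[-0.19,0,0.355],"rot":[0,0,0],"jaw":0.8}
    - {"delta_pos":[-0.19,0,0.355],"rot":[0,0,0],"jaw":0.4}
    - {"delta_pos":[-0.19,0,0.355],"rot":[0,0,0],"jaw":0.3}
    - {"delta_pos":[-0.19,0,0.355],"rot":[0,0,0],"jaw":0.3}
    - {"delta_pos":[-0.19,0,0.355],"rot":[0,0,0],"jaw":0.3}
    - {"delta_pos":[-0.19,0,0.355],"rot":[0,0,0],"jaw":0.3}
  force: 55

```text
t: 9.55
ee_pos: [620.1, -149.7, 157.7]
eef_rot: [0.733, 0.68, 0.0, -0.0]
wrist_force: [-4.7, 1.4, 4.3]
finger_gap: 38.4
finger_force: 55.0
```

```bash
python3 - <<'E'
from h import *
O=(632.2,13.8)
st=sense(); print(st["finger_gap"],st["finger_force"],st["wrist_force"],st["torque"])
to(bed(O,-4.2,(0,-111.2,155)),Rtool(-4.2))
E
```

```text
38.444768269963625 54.99629975936841 [-4.72688063  1.4275454   4.34792558] [ 0.21395593  0.92377598 -0.16195557]
t 9.55 p0 [ 620.1 -149.7  157.7] dpos [0.2638 0.     0.0136] rot [-0.0001 -0.0002 -0.0019] rows 1.1
```

>>> send_rows:
  motion:
    - {"delta_pos":[0.03,0,0],"rot":[0,0,0],"jaw":0.3}
    - {"delta_pos":[0.07,0,0],"rot":[0,0,0],"jaw":0.3}
    - {"delta_pos":[0.11,0,0],"rot":[0,0,0],"jaw":0.3}
    - {"delta_pos":[0.15,0,0],"rot":[0,0,0],"jaw":0.3}
    - {"delta_pos":[0.18,0,0],"rot":[0,0,0],"jaw":0.3}
    - {"delta_pos":[0.2,0,0],"rot":[0,0,0],"jaw":0.3}
    - {"delta_pos":[0.2,0,0],"rot":[0,0,0],"jaw":0.3}

```text
t: 10.25
ee_pos: [622.9, -112.5, 157.7]
eef_rot: [0.733, 0.68, -0.001, 0.002]
wrist_force: [-4.5, -6.5, 5.3]
finger_gap: 38.6
finger_force: 55.0
```

>>> send_rows:
  motion:
    - {"delta_pos":[0.02,0,0],"rot":[0,0,0],"jaw":0.3}
    - {"delta_pos":[0.04,0,0],"rot":[0,0,0],"jaw":0.3}
    - {"delta_pos":[0.05,0,0],"rot":[0,0,0],"jaw":0.3}
    - {"delta_pos":[0.06,0,0],"rot":[0,0,0],"jaw":0.3}
    - {"delta_pos":[0.06,0,0],"rot":[0,0,0],"jaw":0.3}

```text
t: 10.75
ee_pos: [623.7, -101.3, 157.7]
eef_rot: [0.733, 0.68, -0.002, 0.002]
wrist_force: [-5.9, -9.4, 5.3]
finger_gap: 38.8
finger_force: 55.0
```

>>> send_rows:
  motion:
    - {"delta_pos":[0.01,0,0],"rot":[0,0,0],"jaw":0.3}
    - {"delta_pos":[0.015,0,0],"rot":[0,0,0],"jaw":0.3}
    - {"delta_pos":[0.02,0,0],"rot":[0,0,0],"jaw":0.3}
    - {"delta_pos":[0.02,0,0],"rot":[0,0,0],"jaw":0.3}

```text
t: 11.15
ee_pos: [624.0, -97.8, 157.7]
eef_rot: [0.733, 0.68, -0.002, 0.002]
wrist_force: [-4.8, -9.5, 4.5]
finger_gap: 38.6
finger_force: 55.0
```

>>> send_rows:
  motion:
    - {"delta_pos":[0.01,0,0],"rot":[0,0,0],"jaw":0.3}
    - {"delta_pos":[0.015,0,0],"rot":[0,0,0],"jaw":0.3}
    - {"delta_pos":[0.02,0,0],"rot":[0,0,0],"jaw":0.3}
    - {"delta_pos":[0.02,0,0],"rot":[0,0,0],"jaw":0.3}

```text
t: 11.55
ee_pos: [624.2, -94.7, 157.7]
eef_rot: [0.733, 0.68, -0.003, 0.003]
wrist_force: [-5.8, -12.4, 4.8]
finger_gap: 38.4
finger_force: 55.0
```

>>> send_rows:
  motion:
    - {"delta_pos":[0.01,0,0],"rot":[0,0,0],"jaw":0.3}
    - {"delta_pos":[0.015,0,0],"rot":[0,0,0],"jaw":0.3}
    - {"delta_pos":[0.02,0,0],"rot":[0,0,0],"jaw":0.3}
    - {"delta_pos":[0.02,0,0],"rot":[0,0,0],"jaw":0.3}

```text
t: 11.95
ee_pos: [624.3, -93.7, 157.7]
eef_rot: [0.733, 0.68, -0.004, 0.004]
wrist_force: [-6.5, -22.5, 3.9]
finger_gap: 38.6
finger_force: 55.0
```

>>> send_rows:
  motion:
    - {"delta_pos":[0.008,0,0],"rot":[0,0,0],"jaw":0.3}
    - {"delta_pos":[0.012,0,0],"rot":[0,0,0],"jaw":0.3}
    - {"delta_pos":[0.012,0,0],"rot":[0,0,0],"jaw":0.3}

```text
t: 12.25
ee_pos: [624.3, -93.3, 157.8]
eef_rot: [0.733, 0.68, -0.005, 0.005]
wrist_force: [-6.5, -27.8, 4.0]
finger_gap: 38.6
finger_force: 55.0
```

The drive has stopped firmly: 28 N with almost no further travel, and the socket at bed y ≈ -107, against -111 predicted. I'll ease the load, let go and move to the key.

>>> send_rows:
  motion:
    - {"delta_pos":[-0.025,0,0],"rot":[0,0,0],"jaw":0.3}
    - {"delta_pos":[-0.045,0,0],"rot":[0,0,0],"jaw":0.3}
    - {"delta_pos":[-0.045,0,0],"rot":[0,0,0],"jaw":0.6}
    - {"delta_pos":[-0.045,0,0],"rot":[0,0,0],"jaw":0.8}
    - {"delta_pos":[-0.045,0,0],"rot":[0,0,0],"jaw":0.8}
    - {"delta_pos":[-0.045,0,0],"rot":[0,0,0],"jaw":0.8}
    - {"delta_pos":[-0.045,0,-0.15],"rot":[0,0,0],"jaw":0.8}
    - {"delta_pos":[-0.045,0,-0.35],"rot":[0,0,0],"jaw":0.8}
    - {"delta_pos":[-0.045,0,-0.35],"rot":[0,0,0],"jaw":0.8}

```text
t: 13.15
ee_pos: [628.3, -93.1, 232.6]
eef_rot: [0.733, 0.68, 0.003, 0.004]
wrist_force: [0.1, -0.0, 0.9]
finger_gap: 70.2
finger_force: 0.0
```

```bash
python3 - <<'E'
from h import *
O=(632.2,13.8)
st=sense(); print(st["ee_pos"],st["joints"])
s=snapshot("wrist"); im=s["color"]
for p in [(0,-105,165),(0,-107,165),(0,-111,165)]: print(proj(s,bed(O,-4.2,p),st).round(1))
c=cv2.resize(im[100:400,220:420],None,fx=2,fy=2,interpolation=cv2.INTER_CUBIC); 
t=snapshot("top")["color"][140:300,190:370]
c2=cv2.resize(t,(400,356),interpolation=cv2.INTER_CUBIC)
o=np.zeros((600,800,3),np.uint8); o[:,:400]=c; o[:356,400:]=c2; save("w5",o)
to([468,-388,225],Rtool(-35.5))
E
```

```text
[628.27835557 -93.07268812 232.62250991] [-1.86294770e-01  1.95584413e-01  1.72464419e+00  2.24320506e-05
  1.21020572e+00 -1.12152468e-01]
[314.8 271.7]
[314.8 274.9]
[314.9 281.4]
t 13.25 p0 [625.5 -92.6 227.4] dpos [-1.5311 -0.676   0.0106] rot [ 4.200e-03 -6.000e-04  6.944e-01] rows 6.7
```

View pics/w5.png

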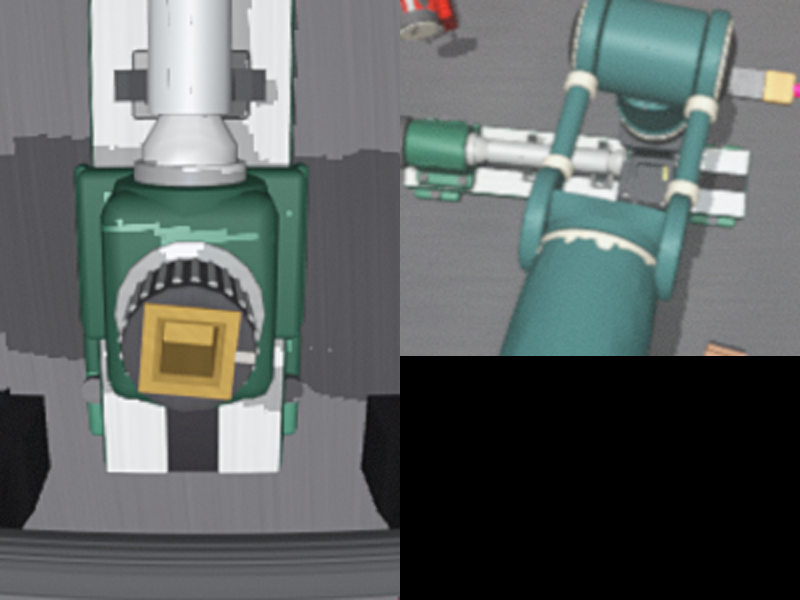

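The tail cone is seated in the tube end (crop row 115), and the socket insert is at crop (190,350), turned about 4° clockwise. I'll measure the socket precisely by its colour before leaving.

```bash
python3 - <<'E'
from h import *
st=sense(); s=snapshot("wrist"); im=s["color"]; print(st["ee_pos"],st["qvel"].round(3))
hsv=cv2.cvtColor(im,cv2.COLOR_RGB2HSV); m=((hsv[...,0]>15)&(hsv[...,0]<32)&(hsv[...,1]>110)).astype(np.uint8); m[:, :250]=0; m[:,400:]=0; m[330:]=0
n,l,stt,c=cv2.connectedComponentsWithStats(m); k=1+np.argmax(stt[1:,4]); print(stt[k],c[k])
cn=max(cv2.findContours((l==k).astype(np.uint8),cv2.RETR_EXTERNAL,cv2.CHAIN_APPROX_NONE)[0],key=len)[:,0]
P=np.array([onz(s,p,165,st)[:2] for p in cn.astype(float)])
r=cv2.minAreaRect(P.astype(np.float32)); print("rect",r, "corners",cv2.boxPoints(r).round(1).tolist())
E
```

```text
[625.50394517 -92.6355661  227.43683421] [ 0.001  0.026  0.05  -0.     0.003 -0.001]
[ 294  255   52   49 2167] [319.38163359 278.81264421]
rect ((623.625244140625, -93.43045806884766), (27.39552116394043, 26.974721908569336), 80.44022369384766) corners [[608.0999755859375, -104.69999694824219], [634.7000122070312, -109.19999694824219], [639.2000122070312, -82.19999694824219], [612.5999755859375, -77.69999694824219]]
```

>>> send_rows:
  motion:
    - {"delta_pos":[-0.7,-0.3,0],"rot":[0,0,0.35],"jaw":0.4}
    - {"delta_pos":[-0.7,-0.3,0],"rot":[0,0,0.35],"jaw":0.4}
    - {"delta_pos":[-0.7,-0.3,0],"rot":[0,0,0.35],"jaw":0.4}
    - {"delta_pos":[-0.7,-0.3,0],"rot":[0,0,0.35],"jaw":0.4}

```text
t: 13.7
ee_pos: [550.6, -231.7, 223.5]
eef_rot: [0.821, 0.571, -0.002, -0.001]
wrist_force: [1.5, -0.4, -0.4]
finger_gap: 40.6
finger_force: 0.0
```

```bash
python3 -c "
from h import *
to([468,-388,225],Rtool(-35.5))"
```

```text
t 13.7 p0 [ 550.6 -231.7  223.5] dpos [-0.8764 -0.1163 -0.0054] rot [-0.0052  0.0032  0.338 ] rows 3.5
```

>>> send_rows:
  motion:
    - {"delta_pos":[-0.876,-0.116,0],"rot":[0,0,0.338],"jaw":0.4}
    - {"delta_pos":[-0.876,-0.116,0],"rot":[0,0,0.338],"jaw":0.4}
    - {"delta_pos":[-0.876,-0.116,0],"rot":[0,0,0.338],"jaw":0.4}
    - {"delta_pos":[-0.876,-0.116,0],"rot":[0,0,0.338],"jaw":0.4}
    - {"delta_pos":[-0.876,-0.116,0],"rot":[0,0,0.338],"jaw":0.4}
    - {"delta_pos":[-0.876,-0.116,0],"rot":[0,0,0.338],"jaw":0.4}

```text
t: 14.3
ee_pos: [472.0, -383.7, 224.2]
eef_rot: [0.888, 0.459, -0.0, -0.002]
wrist_force: [0.2, 0.0, -0.3]
finger_gap: 35.2
finger_force: 0.0
```

```bash
python3 - <<'E'
from h import *
st=sense(); s=snapshot("wrist"); im=s["color"].copy(); print(st["ee_pos"],st["qvel"].round(2),st["joints"].round(2))
hsv=cv2.cvtColor(im,cv2.COLOR_RGB2HSV)
for r in regions_of("key",s):
    v,u=np.nonzero(r["mask"]); P=np.array([onz(s,(a,b),13,st)[:2] for a,b in zip(u,v)])
    print(r["p"],r["centre"],len(u),u.min(),u.max(),v.min(),v.max(),P.mean(0).round(1))
m=(((hsv[...,0]<6)|(hsv[...,0]>174))&(hsv[...,1]>190)&(hsv[...,2]>60)).astype(np.uint8)
n,l,stt,c=cv2.connectedComponentsWithStats(m)
for k in range(1,n):
    if stt[k,4]>60: print("red",stt[k],c[k].round(1),onz(s,c[k],15,st).round(1))
for P in ([443,-423,13],[490,-358,13],[505,-337,13]):
    q=proj(s,P,st);print(q); cv2.circle(im,tuple(int(k) for k in q),4,(0,0,255),1)
save("w6",im)
E
```

```text
[ 472.01025641 -383.69883065  224.18483651] [ 0.03 -0.01 -0.   -0.    0.   -0.  ] [-0.72  0.16  1.78  0.    1.2  -0.11]
0.74 [426.1, 310.0] 793 361 444 295 365 [ 497.3 -526.4]
0.63 [316.7, 258.0] 3872 266 376 158 281 [ 458.9 -399.1]
red [267 254  21  25 346] [277.5 265.8] [ 409.9 -394.    15. ]
red [355 257  21  24 344] [365.2 267.8] [ 478.6 -445.    15. ]
red [422 296  22  23 324] [432.9 306.2] [ 513.7 -522.7   15. ]
[322.41056513 269.68825741]
[323.25687179 187.85696018]
[323.37840316 160.10135885]
```

View pics/w6.png

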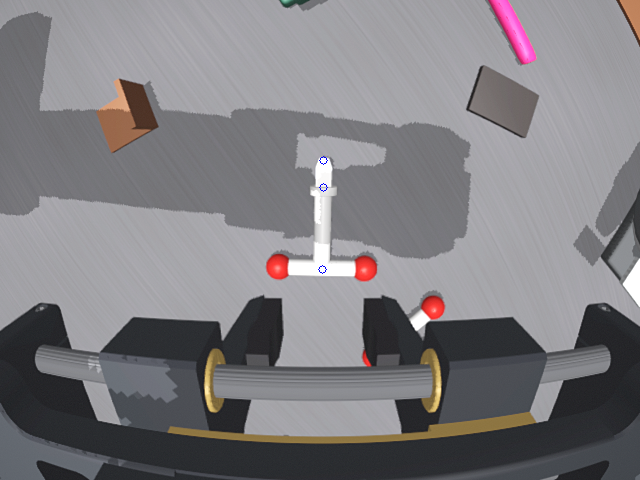

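The key lies with its balls at (277,266) and (365,268) and its tip at (323,157), 106 mm from bar to tip as specified. The other key is at (433,306). Next I tilt 45° along the shank and hover over it.

```bash
cat >> h.py <<'E'
def Rtilt(H,tilt):
    "tool x heading H, tilted by tilt deg about tool y (+: fingers point towards H)"
    return Rtool(H-90)@R.from_rotvec([0,np.radians(tilt),0]).as_matrix()
E
python3 -c "
from h import *
to([465.9,-390.2,80],Rtilt(53.5,45))"
```

```text
t 14.4 p0 [ 472.8 -382.9  224.9] dpos [-0.0504 -0.006   0.7243] rot [-0.0138  0.9988  0.0271] rows 5.2
```

>>> send_rows:
  motion:
    - {"delta_pos":[-0.05,-0.006,0.2],"rot":[-0.014,0.9988,0.027],"jaw":0.34}
    - {"delta_pos":[-0.05,-0.006,0.4],"rot":[-0.014,0.9988,0.027],"jaw":0.34}
    - {"delta_pos":[-0.05,-0.006,0.6],"rot":[-0.014,0.9988,0.027],"jaw":0.34}
    - {"delta_pos":[-0.05,-0.006,0.724],"rot":[-0.014,0.9988,0.027],"jaw":0.34}
    - {"delta_pos":[-0.05,-0.006,0.724],"rot":[-0.014,0.9988,0.027],"jaw":0.34}
    - {"delta_pos":[-0.05,-0.006,0.724],"rot":[-0.014,0.9988,0.027],"jaw":0.34}
    - {"delta_pos":[-0.05,-0.006,0.724],"rot":[-0.014,0.9988,0.027],"jaw":0.34}
    - {"delta_pos":[-0.05,-0.006,0.724],"rot":[-0.014,0.9988,0.027],"jaw":0.34}

```text
t: 15.2
ee_pos: [466.9, -391.7, 82.1]
eef_rot: [0.825, 0.417, 0.341, -0.17]
wrist_force: [-0.1, -0.2, 0.2]
finger_gap: 29.6
finger_force: 0.0
```

```bash
python3 -c "
from h import *
st=sense();print(st['ee_pos'],st['joints'].round(3),st['finger_gap'])
to([465.9,-390.2,18.7],Rtilt(53.5,45))"
```

```text
[ 466.85799691 -391.74541394   82.13640798] [-1.089  0.507  1.81   0.717  1.31  -0.822] 29.629171556667366
t 15.2 p0 [ 466.9 -391.7   82.1] dpos [-0.221  -0.0095  0.2275] rot [0.0025 0.0047 0.0037] rows 1.3
```

>>> send_rows:
  motion:
    - {"delta_pos":[-0.08,-0.0095,0.08],"rot":[0.0025,0.0047,0.0037],"jaw":0.34}
    - {"delta_pos":[-0.14,-0.0095,0.14],"rot":[0.0025,0.0047,0.0037],"jaw":0.34}
    - {"delta_pos":[-0.18,-0.0095,0.19],"rot":[0.0025,0.0047,0.0037],"jaw":0.34}
    - {"delta_pos":[-0.205,-0.0095,0.211],"rot":[0.0025,0.0047,0.0037],"jaw":0.34}
    - {"delta_pos":[-0.218,-0.0095,0.225],"rot":[0.0025,0.0047,0.0037],"jaw":0.34}
    - {"delta_pos":[-0.218,-0.0095,0.225],"rot":[0.0025,0.0047,0.0037],"jaw":0.34}

```text
t: 15.8
ee_pos: [464.9, -390.0, 18.2]
eef_rot: [0.825, 0.415, 0.343, -0.173]
wrist_force: [0.3, -0.0, -0.5]
finger_gap: 30.0
finger_force: 0.0
```

```bash
python3 - <<'E'
from h import *
st=sense();print(st['ee_pos'],st['finger_gap'],st["wrist_force"],st["torque"])
to([465.9,-390.2,18.7],Rtilt(53.5,45))
s=snapshot("wrist"); im=s["color"].copy()
kx=np.array([.595,.804,0])
for d in (0,42,80,106):
    q=proj(s,np.array([444.3,-419.5,13])+kx*d,st); cv2.circle(im,tuple(int(k) for k in q),4,(0,0,255),1)
save("w7",im)
E
```

```text
[ 464.86597977 -390.01761402   18.23287759] 29.988390369392043 [ 0.33088315 -0.02388036 -0.49801044] [-0.31054475  0.29691543 -0.00119067]
t 15.8 p0 [ 464.9 -390.    18.2] dpos [0.0033 0.0047 0.    ] rot [-0.0002 -0.0037 -0.0032] rows 0.0
```

View pics/w7.png

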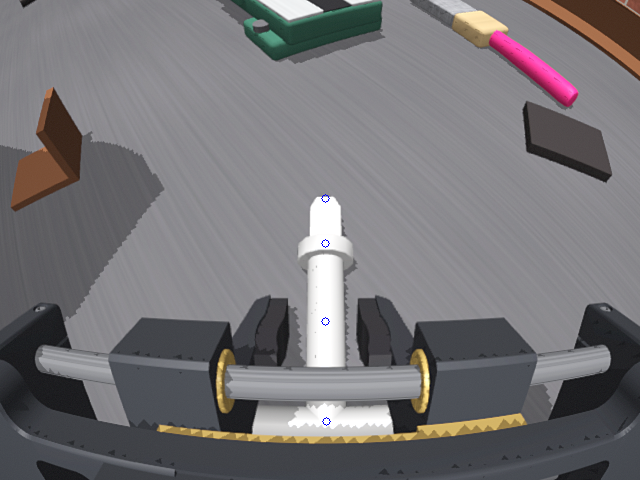

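The fingers stand either side of the shank (columns 308–343, jaws at 280 and 362), with the collar clear ahead at row 250. I close and lift.

>>> send_rows:
  motion:
    - {"delta_pos":[0,0,0],"rot":[0,0,0],"jaw":0}
    - {"delta_pos":[0,0,0],"rot":[0,0,0],"jaw":0}
    - {"delta_pos":[0,0,0],"rot":[0,0,0],"jaw":0}
    - {"delta_pos":[0,0,0],"rot":[0,0,0],"jaw":0}
    - {"delta_pos":[0,0,0],"rot":[0,0,0],"jaw":0}
    - {"delta_pos":[0.05,0,-0.05],"rot":[0,0,0],"jaw":0}
    - {"delta_pos":[0.15,0,-0.15],"rot":[0,0,0],"jaw":0}
    - {"delta_pos":[0.3,0,-0.3],"rot":[0,0,0],"jaw":0}
    - {"delta_pos":[0.45,0,-0.45],"rot":[0,0,0],"jaw":0}
    - {"delta_pos":[0.6,0,-0.6],"rot":[0,0,0],"jaw":0}
    - {"delta_pos":[0.75,0,-0.75],"rot":[0,0,0],"jaw":0}
    - {"delta_pos":[0.75,0,-0.75],"rot":[0,0,0],"jaw":0}
  force: 60

```text
t: 17.05
ee_pos: [466.3, -393.2, 238.3]
eef_rot: [0.825, 0.417, 0.343, -0.168]
wrist_force: [1.1, -0.5, -2.6]
finger_gap: 14.6
finger_force: 60.0
```

```bash
python3 - <<'E'
from h import *
st=sense();print(st['ee_pos'],st['finger_gap'],st["wrist_force"],st["torque"],st["joints"].round(2))
to([465.9,-390.2,240],Rtilt(53.5,0))
# target insertion pose (hover 60 above home)
H=80.5; Rt=Rtilt(H,-45)
# crossing point: along shank 38 above origin; TCP = G - 8.5 z
for up in (60,0):
    G=np.array([624,-93.4,165+38+up]); print(G-8.5*Rt[:,2])
to(np.array([624,-93.4,165+38+60])-8.5*Rt[:,2],Rt)
E
```

```text
[ 466.3218293  -393.17186274  238.25194428] 14.616024031964066 [ 1.0892861  -0.45331296 -2.61100662] [-0.47242411  0.41164037 -0.05288798] [-1.09  0.33  1.74  0.69  1.51 -0.66]
t 17.05 p0 [ 466.3 -393.2  238.3] dpos [ 0.0138 -0.0105  0.0013] rot [ 0.0124 -0.9986  0.0028] rows 5.2
[624.99200339 -87.47202149 269.01040764]
[624.99200339 -87.47202149 209.01040764]
t 17.05 p0 [ 466.3 -393.2  238.3] dpos [ 1.3139 -0.2728  1.0902] rot [ 0.0129 -1.9551 -0.6674] rows 10.8
```

>>> send_rows:
  motion:
    - {"delta_pos":[0.16,-0.03,0.1],"rot":[0.0,-0.2,-0.07],"jaw":0}
    - {"delta_pos":[0.3,-0.06,0.2],"rot":[0.0,-0.4,-0.14],"jaw":0}
    - {"delta_pos":[0.4,-0.09,0.3],"rot":[0.0,-0.6,-0.21],"jaw":0}
    - {"delta_pos":[0.5,-0.12,0.42],"rot":[0.0,-0.8,-0.28],"jaw":0}
    - {"delta_pos":[0.66,-0.14,0.52],"rot":[0.006,-0.978,-0.334],"jaw":0}
    - {"delta_pos":[0.66,-0.14,0.52],"rot":[0.006,-0.978,-0.334],"jaw":0}
    - {"delta_pos":[0.66,-0.14,0.52],"rot":[0.006,-0.978,-0.334],"jaw":0}
    - {"delta_pos":[0.66,-0.14,0.52],"rot":[0.006,-0.978,-0.334],"jaw":0}

```text
t: 17.85
ee_pos: [540.7, -239.4, 249.4]
eef_rot: [0.833, 0.552, 0.027, 0.036]
wrist_force: [0.0, 0.3, -3.2]
finger_gap: 14.5
finger_force: 60.0
```

```bash
python3 - <<'E'
from h import *
st=sense();print(st['ee_pos'],st['finger_gap'],st["wrist_force"],st["torque"],st["joints"].round(2))
Rt=Rtilt(80.5,-45)
to(np.array([624,-93.4,165+38+60])-8.5*Rt[:,2],Rt)
E
```

```text
[ 540.73237364 -239.36270841  249.40749598] 14.547247318333538 [ 0.00370726  0.26255129 -3.21748368] [-0.03898029  0.18745021 -0.00576488] [-0.47  0.05  1.85  0.01  1.14 -0.07]
t 17.85 p0 [ 540.7 -239.4  249.4] dpos [ 0.8641  0.1007 -0.0842] rot [-0.0074 -0.9886 -0.3275] rows 5.5
```

>>> send_rows:
  motion:
    - {"delta_pos":[0.2,0.02,-0.05],"rot":[0,-0.2,-0.07],"jaw":0}
    - {"delta_pos":[0.4,0.05,-0.084],"rot":[0,-0.4,-0.13],"jaw":0}
    - {"delta_pos":[0.6,0.07,-0.084],"rot":[-0.004,-0.6,-0.2],"jaw":0}
    - {"delta_pos":[0.8,0.1,-0.084],"rot":[-0.006,-0.8,-0.27],"jaw":0}
    - {"delta_pos":[0.864,0.1,-0.084],"rot":[-0.007,-0.9886,-0.3275],"jaw":0}
    - {"delta_pos":[0.864,0.1,-0.084],"rot":[-0.007,-0.9886,-0.3275],"jaw":0}
    - {"delta_pos":[0.864,0.1,-0.084],"rot":[-0.007,-0.9886,-0.3275],"jaw":0}
    - {"delta_pos":[0.864,0.1,-0.084],"rot":[-0.007,-0.9886,-0.3275],"jaw":0}
    - {"delta_pos":[0.864,0.1,-0.084],"rot":[-0.007,-0.9886,-0.3275],"jaw":0}

```text
t: 18.75
ee_pos: [625.6, -90.7, 270.7]
eef_rot: [0.707, 0.595, -0.292, 0.248]
wrist_force: [-0.2, 0.4, -2.3]
finger_gap: 14.9
finger_force: 60.0
```

```bash
python3 - <<'E'
from h import *
st=sense();print(st['ee_pos'],st['finger_gap'],st["wrist_force"],st["joints"].round(2))
Rt=Rtilt(80.5,-45)
to(np.array([624,-93.4,165+38+60])-8.5*Rt[:,2],Rt)
Rc=R.from_quat(st["eef_rot"]).as_matrix(); print("axis down est",(Rc@np.array([.707,0,.707])).round(3), "G",(st["ee_pos"]+8.5*Rc[:,2]).round(1))
o=np.zeros((600,800,3),np.uint8)
for i,n in enumerate(("wrist","scene")):
    s=snapshot(n); im=s["color"].copy()
    ks=regions_of("key",s)
    for r in ks: v,u=np.nonzero(r["mask"]); print(n,"key",r["p"],r["centre"],len(u),u.min(),u.max(),v.min(),v.max())
    hsv=cv2.cvtColor(im,cv2.COLOR_RGB2HSV); m=(((hsv[...,0]<6)|(hsv[...,0]>174))&(hsv[...,1]>170)&(hsv[...,2]>60)).astype(np.uint8)
    k,l,stt,c=cv2.connectedComponentsWithStats(m)
    for j in range(1,k):
        if stt[j,4]>40: print("red",stt[j],c[j].round(1))
    for P in ([624,-93.4,165],[624,-93.4,225],[624,-93.4,305],[624,-93.4,199]):
        q=proj(s,P,st); print(P,q.round(1)); cv2.circle(im,tuple(int(a) for a in q),3,(0,0,255),1)
    if n=="wrist": o[:,:400]=cv2.resize(im[150:450,220:420],(400,600),interpolation=cv2.INTER_CUBIC)
    else: q=proj(s,[624,-93.4,230],st).astype(int); o[:,400:]=cv2.resize(im[q[1]-75:q[1]+75,q[0]-50:q[0]+50],(400,600),interpolation=cv2.INTER_CUBIC); print("off",q)
save("w8",o)
E
```

```text
[625.576448   -90.72804118 270.71062758] 14.874677625822889 [-0.24016631  0.41577165 -2.29200041] [ 0.17  0.32  1.67 -0.73  1.49  0.53]
t 18.75 p0 [625.6 -90.7 270.7] dpos [ 0.017  -0.0057 -0.005 ] rot [-0.0017 -0.0002 -0.0076] rows 0.1
axis down est [ 0.003 -0.    -1.   ] G [624.6 -96.7 264.7]
wrist key 0.96 [285.4, 266.7] 573 255 302 258 285
wrist key 0.58 [316.3, 315.3] 9322 277 368 197 436
red [254 260  10  13  88] [258.2 266. ]
red [  40  286  108   70 3108] [111.  320.5]
red [  0 314  14  16 113] [  4.2 320.3]
red [ 84 382  33  41 609] [103.7 400.8]
[624, -93.4, 165] [320.5 145.5]
[624, -93.4, 225] [320.6 239.3]
[624, -93.4, 305] [321.  418.6]
[624, -93.4, 199] [320.5 194.2]
scene key 0.89 [160.1, 255.8] 443 128 171 235 266
red [ 0  0 19  8 68] [6.2 2.2]
red [ 35   0  50  19 126] [59.6  8.3]
red [ 0 17 34 16 85] [16.4 24.7]
red [  60   47   81   97 4905] [97.4 89.9]
red [313 191   9   7  42] [317.  193.7]
red [314 219  10   8  65] [318.3 222.5]
red [163 259   8   7  42] [166.7 262. ]
red [434 304  29  28 446] [447.5 318.4]
[624, -93.4, 165] [319.1 241.4]
[624, -93.4, 225] [319.2 228.5]
[624, -93.4, 305] [319.4 209.8]
[624, -93.4, 199] [319.2 234.2]
off [319 227]
```

```bash
python3 - <<'E'
from h import *
st=sense(); print(st["ee_pos"])
s=snapshot("wrist")
ks=regions_of("key",s); r=max(ks,key=lambda r:r["mask"].sum()); m=r["mask"]
print([(v,int(np.nonzero(m[v])[0].min()),int(np.nonzero(m[v])[0].max())) for v in range(190,345,4) if m[v].any()])
Rc=R.from_quat(st["eef_rot"]).as_matrix()
def key(d,off=0,pitch=0,slide=0):  # point d along kx from key origin; off along tool perpendicular (towards camera side)
    a=np.radians(45+pitch); kx=np.array([np.sin(a),0,np.cos(a)]); n=np.array([np.cos(a),0,-np.sin(a)])
    return st["ee_pos"]+Rc@(np.array([0,0,8.5])+kx*(d+38+slide)+n*off)
for pit in (-4,0,4):
    print(pit,"tip",proj(s,key(26,0,pit),st).round(1),"collar edge front",proj(s,key(0,13,pit),st).round(1),"collar back",proj(s,key(-8,13,pit),st).round(1), "bar",proj(s,key(-80,8,pit),st).round(1))
sc=snapshot("scene")
print("scene bar", proj(sc,key(-80),st).round(1), "balls", proj(sc,key(-80)+Rc[:,1]*42,st).round(1),proj(sc,key(-80)-Rc[:,1]*42,st).round(1))
E
```

```text
[625.80030683 -89.72562904 271.39255091]
[(198, 313, 331), (202, 310, 333), (206, 308, 336), (210, 308, 336), (214, 308, 336), (218, 308, 337), (222, 308, 337), (226, 308, 337), (230, 308, 337), (234, 307, 337), (238, 302, 343), (242, 296, 348), (246, 296, 350), (250, 295, 349), (254, 295, 349), (258, 294, 350), (262, 295, 350), (266, 298, 347), (270, 305, 340), (274, 305, 339), (278, 304, 339), (282, 303, 340), (286, 303, 339), (290, 304, 339), (294, 304, 340), (298, 304, 339), (302, 304, 339), (306, 305, 339), (310, 305, 339), (314, 306, 339), (318, 306, 339), (322, 306, 339), (326, 306, 339), (330, 306, 339), (334, 306, 339), (338, 306, 339), (342, 305, 340)]
-4 tip [323.2 205.8] collar edge front [323.3 232.9] collar back [323.4 248.1] bar [323.6 420.5]
0 tip [323.2 200.5] collar edge front [323.3 231.4] collar back [323.4 247.5] bar [323.6 422.5]
4 tip [323.2 195.5] collar edge front [323.4 230.3] collar back [323.4 247.2] bar [323.5 423.8]
scene bar [318.5 209.5] balls [319.  223.4] [318.1 196.2]
```

View pics/w8.png

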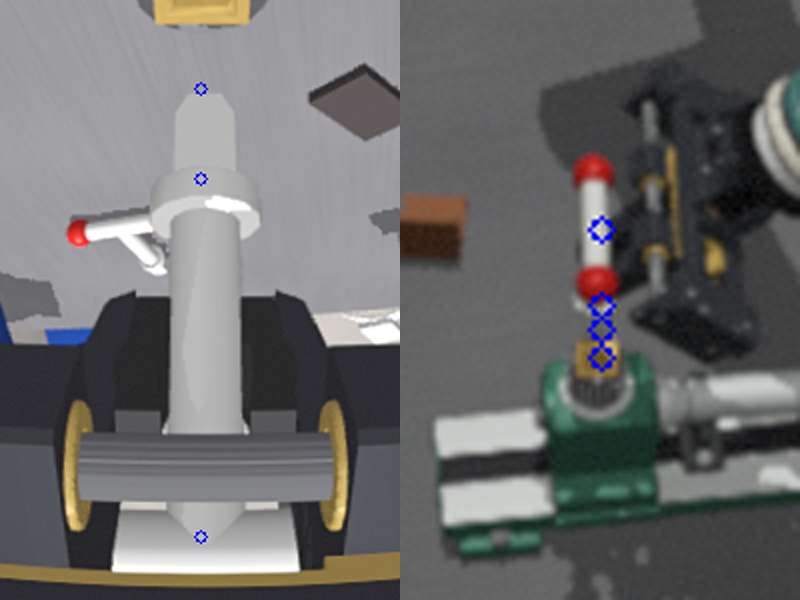

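The key hangs upright in the grip, with its tip at crop (203,95) and the collar and shank in line. The socket insert is straight ahead at the top (crop x 155–245). I take a numeric socket check from this view.

```bash
python3 - <<'E'
from h import *
st=sense(); s=snapshot("wrist"); im=s["color"]; print(st["ee_pos"])
hsv=cv2.cvtColor(im,cv2.COLOR_RGB2HSV); m=((hsv[...,0]>15)&(hsv[...,0]<32)&(hsv[...,1]>110)).astype(np.uint8); m[:, :250]=0; m[:,400:]=0; m[195:]=0
n,l,stt,c=cv2.connectedComponentsWithStats(m); k=1+np.argmax(stt[1:,4]); print(stt[k],c[k])
cn=max(cv2.findContours((l==k).astype(np.uint8),cv2.RETR_EXTERNAL,cv2.CHAIN_APPROX_NONE)[0],key=len)[:,0]
P=np.array([onz(s,p,165,st)[:2] for p in cn.astype(float)])
r=cv2.minAreaRect(P.astype(np.float32)); print(r); print(cv2.boxPoints(r).round(1).tolist())
# outer top face by vertical extents per row
print([(v,int(np.nonzero(l[v]==k)[0].min()),int(np.nonzero(l[v]==k)[0].max())) for v in range(stt[k,1],stt[k,1]+stt[k,3],3)])
print("pred corners",[proj(s,np.array([624,-93.4,165])+R.from_euler('z',80.5,degrees=True).apply([a,b,0]),st).round(1).tolist() for a in(-12,12) for b in (-12,12)])
to(np.array([624,-93.4,165+38+30])-8.5*Rtilt(80.5,-45)[:,2],Rtilt(80.5,-45))
E
```

```text
[625.84342112 -88.89274475 270.94776382]
[ 296  129   50   35 1512] [321.47089947 146.10119048]
((624.1319580078125, -92.87298583984375), (27.697063446044922, 26.699697494506836), 80.22050476074219)
[[608.5999755859375, -104.30000305175781], [634.9000244140625, -108.80000305175781], [639.5999755859375, -81.5], [613.2999877929688, -77.0]]
[(129, 296, 345), (132, 314, 345), (135, 302, 345), (138, 296, 345), (141, 297, 344), (144, 297, 344), (147, 297, 343), (150, 297, 343), (153, 298, 344), (156, 298, 343), (159, 298, 343), (162, 298, 342)]
pred corners [[341.2, 161.4], [300.1, 161.6], [342.9, 132.0], [297.9, 132.3]]
t 19.15 p0 [625.9 -88.7 270.8] dpos [ 0.1162 -0.0058  0.1084] rot [ 0.0014  0.0015 -0.0044] rows 0.6
```

>>> send_rows:
  motion:
    - {"delta_pos":[0.05,-0.006,0.045],"rot":[0.001,0.001,-0.004],"jaw":0}
    - {"delta_pos":[0.1,-0.006,0.09],"rot":[0.001,0.001,-0.004],"jaw":0}
    - {"delta_pos":[0.117,-0.006,0.107],"rot":[0.001,0.001,-0.004],"jaw":0}
    - {"delta_pos":[0.117,-0.006,0.107],"rot":[0.001,0.001,-0.004],"jaw":0}
    - {"delta_pos":[0.117,-0.006,0.107],"rot":[0.001,0.001,-0.004],"jaw":0}
    - {"delta_pos":[0.117,-0.006,0.107],"rot":[0.001,0.001,-0.004],"jaw":0}

```text
t: 19.75
ee_pos: [625.4, -86.8, 239.0]
eef_rot: [0.705, 0.597, -0.292, 0.248]
wrist_force: [-0.3, -0.5, -2.0]
finger_gap: 14.8
finger_force: 60.0
```

```bash
python3 - <<'E'
from h import *
st=sense(); print(st["ee_pos"],st["wrist_force"],st["torque"])
to(np.array([624,-93.2,165+38+15])-8.5*Rtilt(80.4,-45)[:,2],Rtilt(80.4,-45))
to(np.array([624,-93.2,165+38])-8.5*Rtilt(80.4,-45)[:,2],Rtilt(80.4,-45))
E
```

```text
[625.36994995 -86.80219138 238.98878484] [-0.25756977 -0.47720287 -1.99636866] [ 0.56096458 -0.0170073  -0.00206492]
t 19.75 p0 [625.4 -86.8 239. ] dpos [ 0.0512 -0.0015  0.0548] rot [0.0026 0.0013 0.002 ] rows 0.3
t 19.75 p0 [625.4 -86.8 239. ] dpos [ 0.1042 -0.0015  0.1077] rot [0.0026 0.0013 0.002 ] rows 0.6
```

>>> send_rows:
  motion:
    - {"delta_pos":[0.012,-0.0015,0.015],"rot":[0,0,0],"jaw":0}
    - {"delta_pos":[0.025,-0.0015,0.028],"rot":[0,0,0],"jaw":0}
    - {"delta_pos":[0.038,-0.0015,0.041],"rot":[0,0,0],"jaw":0}
    - {"delta_pos":[0.051,-0.0015,0.055],"rot":[0,0,0],"jaw":0}
    - {"delta_pos":[0.051,-0.0015,0.055],"rot":[0,0,0],"jaw":0}
    - {"delta_pos":[0.051,-0.0015,0.055],"rot":[0,0,0],"jaw":0}

```text
t: 20.35
ee_pos: [624.5, -87.4, 223.4]
eef_rot: [0.705, 0.597, -0.293, 0.247]
wrist_force: [-0.1, -0.2, -2.8]
finger_gap: 14.0
finger_force: 60.0
```

>>> send_rows:
  motion:
    - {"delta_pos":[0.012,0,0.012],"rot":[0,0,0],"jaw":0}
    - {"delta_pos":[0.025,0,0.025],"rot":[0,0,0],"jaw":0}
    - {"delta_pos":[0.037,0,0.037],"rot":[0,0,0],"jaw":0}
    - {"delta_pos":[0.043,0,0.043],"rot":[0,0,0],"jaw":0}
    - {"delta_pos":[0.043,0,0.043],"rot":[0,0,0],"jaw":0}

```text
t: 20.85
ee_pos: [624.5, -87.4, 211.0]
eef_rot: [0.705, 0.597, -0.293, 0.247]
wrist_force: [0.9, -0.1, -2.8]
finger_gap: 14.5
finger_force: 60.0
```

>>> send_rows:
  motion:
    - {"delta_pos":[0.005,0,0.005],"rot":[0,0,0],"jaw":0}
    - {"delta_pos":[0.01,0,0.01],"rot":[0,0,0],"jaw":0}
    - {"delta_pos":[0.014,0,0.014],"rot":[0,0,0],"jaw":0}
    - {"delta_pos":[0.014,0,0.014],"rot":[0,0,0],"jaw":0}

```text
t: 21.25
ee_pos: [624.7, -87.4, 208.1]
eef_rot: [0.705, 0.597, -0.293, 0.248]
wrist_force: [-0.4, 0.6, -0.1]
finger_gap: 14.6
finger_force: 60.0
```

>>> send_rows:
  motion:
    - {"delta_pos":[0.004,0,0.004],"rot":[0,0,0],"jaw":0}
    - {"delta_pos":[0.008,0,0.008],"rot":[0,0,0],"jaw":0}
    - {"delta_pos":[0.008,0,0.008],"rot":[0,0,0],"jaw":0}

```text
t: 21.55
ee_pos: [624.8, -87.5, 208.0]
eef_rot: [0.705, 0.596, -0.293, 0.249]
wrist_force: [-4.1, 2.9, 7.3]
finger_gap: 14.5
finger_force: 60.0
```

Contact is firm at TCP z 208, against about 209 expected for home. I relax, let go and back out along the tool axis.

>>> send_rows:
  motion:
    - {"delta_pos":[-0.01,0,-0.01],"rot":[0,0,0],"jaw":0}
    - {"delta_pos":[-0.01,0,-0.01],"rot":[0,0,0],"jaw":0.2}
    - {"delta_pos":[-0.01,0,-0.01],"rot":[0,0,0],"jaw":0.34}
    - {"delta_pos":[-0.01,0,-0.01],"rot":[0,0,0],"jaw":0.34}
    - {"delta_pos":[-0.01,0,-0.01],"rot":[0,0,0],"jaw":0.34}
    - {"delta_pos":[-0.01,0,-0.1],"rot":[0,0,0],"jaw":0.34}
    - {"delta_pos":[-0.01,0,-0.25],"rot":[0,0,0],"jaw":0.34}
    - {"delta_pos":[-0.01,0,-0.45],"rot":[0,0,0],"jaw":0.34}
    - {"delta_pos":[-0.01,0,-0.65],"rot":[0,0,0],"jaw":0.6}
    - {"delta_pos":[-0.01,0,-0.65],"rot":[0,0,0],"jaw":0.6}

```text
t: 22.55
ee_pos: [642.4, 6.1, 304.4]
eef_rot: [0.705, 0.598, -0.288, 0.25]
wrist_force: [0.0, -0.4, -0.5]
finger_gap: 43.8
finger_force: 0.0
```

```bash
python3 - <<'E'
from h import *
st=sense(); print(st["ee_pos"],st["wrist_force"],st["joints"].round(2),st["finger_gap"])
s=snapshot("wrist"); im=s["color"]
hsv=cv2.cvtColor(im,cv2.COLOR_RGB2HSV)
m=(((hsv[...,0]<6)|(hsv[...,0]>174))&(hsv[...,1]>190)&(hsv[...,2]>60)).astype(np.uint8)
n,l,stt,c=cv2.connectedComponentsWithStats(m)
for k in range(1,n):
    if stt[k,4]>100: print("red",stt[k],c[k].round(1),onz(s,c[k],245,st).round(1))
a=np.radians(-9.6); u=np.array([np.cos(a),np.sin(a),0]); C=np.array([624,-93.2,245])
print("pred balls",proj(s,C+42*u,st),proj(s,C-42*u,st))
to([624,-93.2,320],Rtool(80.4))
to([624,-93.2,320],Rtool(-9.6))
save("w9",im)
E
```

```text
[642.44127399   6.06328512 304.38503393] [ 0.04287103 -0.36663188 -0.50874029] [ 0.3   0.37  1.55 -0.69  1.62  0.57] 43.821907358574585
red [244 268  29  31 595] [258.8 285. ] [584.7 -74.9 245. ]
red [364 273  30  33 621] [377.4 286.8] [665.7 -93.  245. ]
red [ 58 290 101  30 648] [117. 304.] [ 438.1 -100.4  245. ]
pred balls [377.26513137 290.56433282] [260.96676914 291.20171136]
t 22.6 p0 [641.4   4.5 301.8] dpos [-0.4154 -0.0061  0.2858] rot [-0.7725  0.7869 -1.8843] rows 11.4
t 22.6 p0 [641.4   4.5 301.8] dpos [-0.4154 -0.0061  0.2858] rot [0.0092 0.9978 0.0034] rows 5.2
```

>>> send_rows:
  motion:
    - {"delta_pos":[-0.05,0,0.0],"rot":[0.0,0.2,0],"jaw":0.6}
    - {"delta_pos":[-0.1,0,0.05],"rot":[0.0,0.4,0],"jaw":0.6}
    - {"delta_pos":[-0.2,0,0.1],"rot":[0.0,0.6,0],"jaw":0.6}
    - {"delta_pos":[-0.28,-0.013,0.186],"rot":[0.006,0.8,0],"jaw":0.6}
    - {"delta_pos":[-0.28,-0.013,0.186],"rot":[0.009,0.998,0.003],"jaw":0.6}
    - {"delta_pos":[-0.28,-0.013,0.186],"rot":[0.009,0.998,0.003],"jaw":0.6}
    - {"delta_pos":[-0.28,-0.013,0.186],"rot":[0.009,0.998,0.003],"jaw":0.6}
    - {"delta_pos":[-0.28,-0.013,0.186],"rot":[0.009,0.998,0.003],"jaw":0.6}

```text
t: 23.4
ee_pos: [625.3, -63.2, 310.7]
eef_rot: [0.765, 0.644, -0.004, -0.002]
wrist_force: [0.1, -0.2, 0.2]
finger_gap: 53.1
finger_force: 0.0
```

```bash
cat > balls.py <<'E'
from h import *
st=sense(); s=snapshot("wrist"); st2=sense(); print(st["ee_pos"],st2["ee_pos"],st["joints"].round(2)); im=s["color"]
hsv=cv2.cvtColor(im,cv2.COLOR_RGB2HSV)
m=(((hsv[...,0]<6)|(hsv[...,0]>174))&(hsv[...,1]>190)&(hsv[...,2]>60)).astype(np.uint8)
n,l,stt,c=cv2.connectedComponentsWithStats(m); B=[]
for k in range(1,n):
    if stt[k,4]>100 and 150<c[k][0]<500: p=onz(s,c[k],246,st); B.append(p); print("red",stt[k],c[k].round(1),p.round(1))
if len(B)==2: print("mid",(B[0]+B[1])/2,"len",np.linalg.norm(B[0]-B[1]),"head",np.degrees(np.arctan2(*(B[1]-B[0])[1::-1])))
E
python3 balls.py
```

```text
[625.33935385 -63.24495627 310.66273655] [625.59907674 -62.47326096 310.68242718] [-0.14  0.15  1.63 -0.    1.37  0.03]
red [262 301  13  40 402] [267.9 320.3] [587.5 -85.7 246. ]
```

```bash
python3 - <<'E'
from h import *
a=np.radians(-9.6); u=np.array([np.cos(a),np.sin(a),0]); C=np.array([624,-93.2,245])
for n in ("scene","top"):
    s=snapshot(n); im=s["color"]; hsv=cv2.cvtColor(im,cv2.COLOR_RGB2HSV)
    m=(((hsv[...,0]<8)|(hsv[...,0]>172))&(hsv[...,1]>150)&(hsv[...,2]>40)).astype(np.uint8)
    k,l,stt,c=cv2.connectedComponentsWithStats(m)
    P=[proj(s,C+d*u) for d in(42,-42)]; print(n,"pred",np.round(P,1).tolist(), "shift px per +10mm z,y,x",[(proj(s,C+42*u+e)-P[0]).round(1).tolist() for e in 10*np.eye(3)[::-1]])
    for j in range(1,k):
        if stt[j,4]>15 and min(np.linalg.norm(c[j]-p) for p in P)<25: print("red",stt[j],c[j].round(1))
    for r in regions_of("key",s): print("key",round(r["p"],2),np.round(r["centre"]))
E
```

```text
scene pred [[319.8, 237.6], [318.9, 210.9]] shift px per +10mm z,y,x [[0.0, -2.3], [3.9, -0.6], [0.8, 3.3]]
red [313 206   6   7  22] [315.5 209. ]
red [315 234   9   8  58] [319.  237.1]
key 0.63 [159. 257.]
key 0.46 [319. 230.]
top pred [[308.5, 187.0], [302.2, 219.4]] shift px per +10mm z,y,x [[-0.0, -1.1], [-4.0, -0.1], [0.1, -3.9]]
key 0.74 [459. 274.]
```

>>> send_rows:
  motion:
    - {"delta_pos":[-0.153,0.018,-0.02],"rot":[0,0,-1],"jaw":0.6}
    - {"delta_pos":[-0.153,0.018,-0.02],"rot":[0,0,-1],"jaw":0.6}
    - {"delta_pos":[-0.153,0.018,-0.02],"rot":[0,0,-1],"jaw":0.6}
    - {"delta_pos":[-0.153,0.018,-0.02],"rot":[0,0,-1],"jaw":0.6}
    - {"delta_pos":[-0.153,0.018,-0.02],"rot":[0,0,-1],"jaw":0.6}
    - {"delta_pos":[-0.153,0.018,-0.02],"rot":[0,0,-1],"jaw":0.6}

```text
t: 24.25
ee_pos: [624.7, -92.5, 315.7]
eef_rot: [0.457, 0.889, -0.002, -0.002]
wrist_force: [-0.3, -0.2, 0.1]
finger_gap: 52.8
finger_force: 0.0
```

>>> send_rows:
  motion:
    - {"delta_pos":[0,0,0],"rot":[0,0,-1],"jaw":0.6}
    - {"delta_pos":[0,0,0],"rot":[0,0,-1],"jaw":0.6}
    - {"delta_pos":[0,0,0],"rot":[0,0,-1],"jaw":0.6}
    - {"delta_pos":[0,0,0],"rot":[0,0,-1],"jaw":0.6}
    - {"delta_pos":[0,0,0],"rot":[0,0,-1],"jaw":0.6}
    - {"delta_pos":[0,0,0],"rot":[0,0,-1],"jaw":0.6}
    - {"delta_pos":[0,0,0],"rot":[0,0,-1],"jaw":0.6}

```text
t: 24.95
ee_pos: [624.7, -92.5, 315.7]
eef_rot: [0.084, 0.996, -0.001, -0.003]
wrist_force: [-0.4, 0.2, 0.4]
finger_gap: 52.9
finger_force: 0.0
```

```bash
python3 balls.py; python3 -c "
from h import *
to([624,-93.2,240],Rtool(80.4))"
```

```text
[624.72444695 -92.46431872 315.68903455] [624.72753204 -92.59175127 315.75737661] [-0.18  0.15  1.62 -0.    1.37 -1.59]
red [ 299  178   45   42 1399] [320.7 198.9] [581.4 -85.9 246. ]
red [302 322  40  33 890] [321.5 338.3] [ 666.6 -100.   246. ]
mid [623.96941936 -92.96031769 246.        ] len 86.34226293688694 head -9.418175039485496
t 25.0 p0 [624.7 -92.6 315.8] dpos [ 0.0008 -0.0026  0.3788] rot [-0.0035 -0.0076 -0.0027] rows 1.5
```

The bar's middle measures (624.0, -93.0) with heading -9.4°, right where the socket is. I take the fresh hold from above.

>>> send_rows:
  motion:
    - {"delta_pos":[0.001,-0.0026,0.12],"rot":[-0.0035,-0.0076,-0.003],"jaw":0.6}
    - {"delta_pos":[0.001,-0.0026,0.24],"rot":[-0.0035,-0.0076,-0.003],"jaw":0.6}
    - {"delta_pos":[0.001,-0.0026,0.34],"rot":[-0.0035,-0.0076,-0.003],"jaw":0.6}
    - {"delta_pos":[0.001,-0.0026,0.38],"rot":[-0.0035,-0.0076,-0.003],"jaw":0.6}
    - {"delta_pos":[0.001,-0.0026,0.38],"rot":[-0.0035,-0.0076,-0.003],"jaw":0.4}
    - {"delta_pos":[0.001,-0.0026,0.38],"rot":[-0.0035,-0.0076,-0.003],"jaw":0.1}
    - {"delta_pos":[0.001,-0.0026,0.38],"rot":[-0.0035,-0.0076,-0.003],"jaw":0}
    - {"delta_pos":[0.001,-0.0026,0.38],"rot":[-0.0035,-0.0076,-0.003],"jaw":0}
    - {"delta_pos":[0.001,-0.0026,0.38],"rot":[-0.0035,-0.0076,-0.003],"jaw":0}
    - {"delta_pos":[0.001,-0.0026,0.38],"rot":[-0.0035,-0.0076,-0.003],"jaw":0}
  force: 60

```text
t: 26.0
ee_pos: [624.4, -93.8, 241.0]
eef_rot: [0.084, 0.996, 0.0, 0.001]
wrist_force: [-0.2, 0.4, 2.8]
finger_gap: 14.7
finger_force: 60.0
```

```bash
python3 -c "
from h import *
st=sense();print(st['ee_pos'],st['torque'],st['wrist_force'],st['finger_gap'],st['finger_force'],st['joints'].round(2))"
```

```text
[624.38024958 -93.84358372 241.00655909] [0.22763585 0.02375367 0.04706412] [-0.19921546  0.42999555  2.78187518] 14.687911997231035 59.95630044490099 [-0.19  0.19  1.72  0.    1.23 -1.59]
```

>>> send_rows:
  motion:
    - {"delta_pos":[0,0,0],"rot":[0,0,0.1],"jaw":0}
    - {"delta_pos":[0,0,0],"rot":[0,0,0.22],"jaw":0}
    - {"delta_pos":[0,0,0],"rot":[0,0,0.34],"jaw":0}
    - {"delta_pos":[0,0,0],"rot":[0,0,0.46],"jaw":0}
    - {"delta_pos":[0,0,0],"rot":[0,0,0.58],"jaw":0}
    - {"delta_pos":[0,0,0],"rot":[0,0,0.7],"jaw":0}
    - {"delta_pos":[0,0,0],"rot":[0,0,0.82],"jaw":0}
    - {"delta_pos":[0,0,0],"rot":[0,0,0.94],"jaw":0}
    - {"delta_pos":[0,0,0],"rot":[0,0,1],"jaw":0}

```text
t: 26.9
ee_pos: [624.3, -94.6, 241.0]
eef_rot: [0.46, 0.888, -0.0, 0.001]
wrist_force: [-0.4, -2.1, 2.2]
finger_gap: 14.4
finger_force: 60.0
```

```bash
cat > tq.py <<'E'
from h import *
st=sense(); M=R.from_quat(st["eef_rot"]).as_matrix()
print(st['ee_pos'].round(1),'T',st['torque'].round(3),'F',st['wrist_force'].round(1),st['finger_gap'],'yhead',np.degrees(np.arctan2(M[1,1],M[0,1])).round(2),st['joints'].round(2))
E
python3 tq.py
```

```text
[624.3 -94.6 241. ] T [-0.302  0.091  0.208] F [-0.4 -2.1  2.2] 14.419598133806506 yhead 35.26 [-0.19  0.19  1.72 -0.    1.23 -0.8 ]
```

>>> send_rows:
  motion:
    - {"delta_pos":[0,0,0],"rot":[0,0,0.12],"jaw":0}
    - {"delta_pos":[0,0,0],"rot":[0,0,0.24],"jaw":0}
    - {"delta_pos":[0,0,0],"rot":[0,0,0.36],"jaw":0}
    - {"delta_pos":[0,0,0],"rot":[0,0,0.48],"jaw":0}
    - {"delta_pos":[0,0,0],"rot":[0,0,0.6],"jaw":0}
    - {"delta_pos":[0,0,0],"rot":[0,0,0.7],"jaw":0}
    - {"delta_pos":[0,0,0],"rot":[0,0,0.78],"jaw":0}
    - {"delta_pos":[0,0,0],"rot":[0,0,0.8],"jaw":0}
    - {"delta_pos":[0,0,0],"rot":[0,0,0.8],"jaw":0}

```text
t: 27.8
ee_pos: [624.1, -94.5, 241.0]
eef_rot: [0.71, 0.704, 0.0, 0.001]
wrist_force: [-0.7, -1.4, 5.3]
finger_gap: 14.6
finger_force: 60.0
```

```bash
python3 tq.py
```

```text
[624.1 -94.5 241. ] T [-0.379  0.346  0.169] F [-0.7 -1.4  5.3] 14.588852544350052 yhead -0.54 [-0.19  0.19  1.72 -0.    1.23 -0.18]
```

Still moving at the running torque, so I go on in small steps to the stop.

>>> send_rows:
  motion:
    - {"delta_pos":[0,0,0],"rot":[0,0,0.04],"jaw":0}
    - {"delta_pos":[0,0,0],"rot":[0,0,0.08],"jaw":0}
    - {"delta_pos":[0,0,0],"rot":[0,0,0.12],"jaw":0}
    - {"delta_pos":[0,0,0],"rot":[0,0,0.14],"jaw":0}
    - {"delta_pos":[0,0,0],"rot":[0,0,0.14],"jaw":0}

```text
t: 28.3
ee_pos: [624.1, -94.5, 241.0]
eef_rot: [0.748, 0.664, 0.0, 0.001]
wrist_force: [-1.5, -2.5, 5.7]
finger_gap: 14.9
finger_force: 60.0
```

```bash
python3 tq.py
```

```text
[624.1 -94.5 241. ] T [-0.429  0.417  0.127] F [-1.5 -2.5  5.7] 14.856929343792046 yhead -6.84 [-0.19  0.19  1.72 -0.    1.23 -0.07]
```

>>> send_rows:
  motion:
    - {"delta_pos":[0,0,0],"rot":[0,0,0.04],"jaw":0}
    - {"delta_pos":[0,0,0],"rot":[0,0,0.08],"jaw":0}
    - {"delta_pos":[0,0,0],"rot":[0,0,0.12],"jaw":0}
    - {"delta_pos":[0,0,0],"rot":[0,0,0.14],"jaw":0}
    - {"delta_pos":[0,0,0],"rot":[0,0,0.14],"jaw":0}

```text
t: 28.8
ee_pos: [624.1, -94.4, 241.0]
eef_rot: [0.783, 0.622, 0.0, 0.001]
wrist_force: [-1.4, -1.2, 5.6]
finger_gap: 14.6
finger_force: 60.2
```

```bash
python3 tq.py
```

```text
[624.1 -94.4 241. ] T [-0.373  0.364  0.438] F [-1.4 -1.2  5.6] 14.595021610031178 yhead -13.1 [-0.19  0.19  1.72 -0.    1.23  0.04]
```

>>> send_rows:
  motion:
    - {"delta_pos":[0,0,0],"rot":[0,0,0.04],"jaw":0}
    - {"delta_pos":[0,0,0],"rot":[0,0,0.08],"jaw":0}
    - {"delta_pos":[0,0,0],"rot":[0,0,0.08],"jaw":0}
    - {"delta_pos":[0,0,0],"rot":[0,0,0.08],"jaw":0}

```text
t: 29.2
ee_pos: [624.0, -94.4, 240.9]
eef_rot: [0.802, 0.597, 0.0, 0.001]
wrist_force: [-1.1, -1.4, 5.2]
finger_gap: 14.8
finger_force: 60.6
```

```bash
python3 tq.py
```

```text
[624.  -94.4 240.9] T [-0.362  0.446  0.723] F [-1.1 -1.4  5.2] 14.849337104026846 yhead -16.65 [-0.19  0.19  1.72 -0.    1.23  0.1 ]
```

Torque rises steeply to 0.72 N m against 0.22 N m running, so the clamp is at its stop. I ease back, let go and lift off.

>>> send_rows:
  motion:
    - {"delta_pos":[0,0,0],"rot":[0,0,-0.08],"jaw":0}
    - {"delta_pos":[0,0,0],"rot":[0,0,-0.13],"jaw":0}
    - {"delta_pos":[0,0,0],"rot":[0,0,-0.13],"jaw":0.3}
    - {"delta_pos":[0,0,0],"rot":[0,0,-0.13],"jaw":0.6}
    - {"delta_pos":[0,0,0],"rot":[0,0,-0.13],"jaw":0.6}
    - {"delta_pos":[0,0,0],"rot":[0,0,-0.13],"jaw":0.6}
    - {"delta_pos":[0,0,-0.15],"rot":[0,0,-0.13],"jaw":0.6}
    - {"delta_pos":[0,0,-0.38],"rot":[0,0,-0.13],"jaw":0.6}
    - {"delta_pos":[0,0,-0.38],"rot":[0,0,-0.13],"jaw":0.6}
    - {"delta_pos":[0,0,-0.38],"rot":[0,0,-0.13],"jaw":0.6}

```text
t: 30.2
ee_pos: [624.7, -94.0, 317.7]
eef_rot: [0.771, 0.636, 0.001, 0.001]
wrist_force: [0.8, 0.2, -0.7]
finger_gap: 52.8
finger_force: 0.0
```

```bash
python3 tq.py; python3 balls.py; python3 - <<'E'
from h import *
st=sense(); s=snapshot("wrist"); im=s["color"]; save("w10",im)
hsv=cv2.cvtColor(im,cv2.COLOR_RGB2HSV); m=((hsv[...,0]>15)&(hsv[...,0]<32)&(hsv[...,1]>110)).astype(np.uint8); m[:,:250]=0; m[:,400:]=0; m[340:]=0
n,l,stt,c=cv2.connectedComponentsWithStats(m)
for k in range(1,n):
    if stt[k,4]>30: print("yel",stt[k],c[k].round(1))
for r in regions_of("tube",s): print("tube",r["p"],r["centre"])
E
```

```text
[624.7 -94.  317.7] T [0.009 0.119 0.004] F [ 0.8  0.2 -0.7] 52.81817070336884 yhead -10.95 [-0.19  0.15  1.62  0.    1.37  0.  ]
[624.66851616 -94.02713827 317.70226181] [623.73279003 -93.86334438 315.71462583] [-0.19  0.15  1.62  0.    1.37  0.  ]
red [ 298  178   44   42 1443] [319.8 199.1] [631.3 -51.6 246. ]
red [303 321  38  32 859] [321.6 336.9] [ 615.8 -136.5  246. ]
mid [623.57493704 -94.0394454  246.        ] len 86.27319887275208 head -100.33131867086595
yel [303 224   6  14  52] [305.3 229.2]
yel [337 239   6  12  41] [340. 246.]
tube 0.92 [302.4, 79.2]
```

>>> send_rows:
  motion:
    - {"delta_pos":[0,0,-0.2],"rot":[0,0,0],"jaw":0.6}
    - {"delta_pos":[-0.2,0,-0.2],"rot":[0,0,0],"jaw":0.6}
    - {"delta_pos":[-0.37,0,-0.2],"rot":[0,0,0],"jaw":0.6}
    - {"delta_pos":[-0.37,0,-0.2],"rot":[0,0,0],"jaw":0.6}
    - {"delta_pos":[-0.37,0,-0.2],"rot":[0,0,0],"jaw":0.6}
    - {"delta_pos":[-0.37,0,-0.2],"rot":[0,0,0],"jaw":0.6}

```text
t: 30.95
ee_pos: [609.4, -165.8, 354.4]
eef_rot: [0.771, 0.636, -0.0, -0.001]
wrist_force: [-0.7, -0.1, 0.4]
finger_gap: 52.8
finger_force: 0.0
```

```bash
python3 balls.py; python3 - <<'E'
from h import *
st=sense(); s=snapshot("wrist"); im=s["color"]; save("w11",im)
q=proj(s,[624,-93.2,165],st); print(q,st["ee_pos"])
hsv=cv2.cvtColor(im,cv2.COLOR_RGB2HSV); m=((hsv[...,0]>15)&(hsv[...,0]<32)&(hsv[...,1]>110)).astype(np.uint8)
Y,X=np.mgrid[:480,:640]; m[np.hypot(X-q[0],Y-q[1])>45]=0
v,u=np.nonzero(m); P=np.array([onz(s,(a,b),165,st)[:2] for a,b in zip(u,v)]); print(len(u))
# fit square: min-area rect of the visible insert points
r=cv2.minAreaRect(P.astype(np.float32)); print(r, cv2.boxPoints(r).round(1).tolist())
n,l,stt,c=cv2.connectedComponentsWithStats(m)
for k in range(1,n):
    if stt[k,4]>8:
        w=onz(s,c[k],165,st)[:2]-[624,-93.2]; print(stt[k],w.round(1),np.degrees(np.arctan2(w[1],w[0])).round(1))
# bed edge heading from white ways / tube edges
for r in regions_of("tube",s):
    v,u=np.nonzero(r["mask"]); P=np.array([onz(s,(a,b),112,st)[:2] for a,b in zip(u,v)]); ev=np.linalg.eigh(np.cov(P.T))[1][:,1]; print("tube",r["p"],np.degrees(np.arctan2(ev[1],ev[0]))%180,len(u))
E
```

```text
[ 609.42280004 -165.76888122  354.44231995] [ 609.61542202 -165.56519185  354.8139448 ] [-0.31  0.14  1.57  0.    1.44 -0.11]
red [305  61  38  33 920] [323.5  77.4] [631.6 -51.5 246. ]
red [307 193  37  34 892] [325. 209.] [ 616.3 -136.   246. ]
red [301 415  13  14 122] [307.5 421.4] [ 567.7 -311.3  246. ]
[323.61251874 142.31739835] [ 609.61542202 -165.56519185  354.8139448 ]
41
((637.052978515625, -97.1427001953125), (19.03362274169922, 4.28563117980957), 79.36030578613281) [[633.2000122070312, -106.0999984741211], [637.4000244140625, -106.9000015258789], [640.9000244140625, -88.19999694824219], [636.7000122070312, -87.4000015258789]]
[337 145   6  11  37] [ 11.7 -10.5] -41.7
tube 0.77 82.77221707264692 1864
```

```bash
python3 -c "
from h import *
print(finish_job())"
```

```text
the job is handed in; nothing more can be done
None
```

I set the tube up as asked and handed the job in at about 31 s: the tube is seated between both centres, and the clamp is tightened to its stop with the key left standing in the socket. Seating and stop were judged from force and torque readings and camera measurements; the hand-in returned no verdict.

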